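Hang the washed honey scraper on the drying stand

ROBOT

A 6-joint arm with a two-finger parallel gripper is mounted at the origin on the work surface. World frame = base frame: x ahead of the robot, y to its left, z up, the work surface at z = 0. Lengths are in m, angles in rad, forces in N, time in s.
With the tool pointing down it reaches from about 0.35 to 0.85 m from the base axis. Payload 8.1 kg.
Tool frame: the origin (TCP) lies midway between the tips of the shut fingers; the grasp point (between the pads) lies env.grip_point_offset behind it (env.grip_point_offset is the distance from the TCP to the grasp point, in m); z points along the fingers, y is the line along which they close (so a half turn about z gives the same grasp; the last joint's range is limited). The gripper opens to 93 mm and grips with 3 to 60 N. Pads are 15 mm wide; open, the fingers measure 128 mm over their backs; the gripper's body (75 mm by 188 mm) begins 65 mm behind the grasp point.
Start: joints at [-1.204, 0.13, 1.488, -0, 1.523, -0.085], TCP at [0.262, -0.54, 0.219] pointing down, gripper open.
Joint ranges: [-2.96, 2.96], [-0.89, 2.26], [0.02, 2.5], [-1.34, 4.48], [0, 2.73], [-2.66, 2.66]. Speed limits (rad/s): [2.39, 2.39, 2.79, 3.14, 3.14, 3.14].

INTERFACE

Orientations are given as a rotation vector (axis times angle).
In Python, from workcell import env, eyes, finish_job gives the robot as it stands.
- The arm moves only by the tool apply_moves, never from a script. Its argument "steps" is a list of rows, each an object of numbers: "tx", "ty", "tz": the shift along the tool's x, y, z in cm; "rx", "ry", "rz": the turn, a rotation vector about the tool's x, y, z in degrees. A call has 1 to 8 rows; each row shifts and turns the commanded pose from where the row before left it, along the tool's axes as they then stand; what a row does not reach is not made up. A row lasts 1/8 s, in which the tool goes at most 62.5 mm and 10.7 degrees, less where a joint would pass 70% of its speed; a pose out of reach is approached as far as the arm can. A call is refused whole if a number of a shift passes 6.25 or a number of a turn 10.7, either way. A call with a gripper value outside its range is refused whole. "jaw" is the closure in counts, from 0 (fully open) to 255 (shut), set as the call begins (left out, the last holds). The fingers move at their own pace and stop on an object; "grip_force" is the grip in N (left out, the last holds). Time passes only in rows, so rows that do not move let the fingers close. It gives the time, the measured TCP pose, the force, the opening and the grip force at its end, in the units of the state.
- env.read_state(): the state, without advancing time (a new reading comes with each control period).
- eyes.camera(name): name is "scene" or "top" or "wrist"; returns a dict with "img" (480x640x3 uint8, red, green, blue), "vertical_fov" (degrees; the focal length in pixels is half the picture's height over the tangent of half this angle, whatever the lens; pixels are square), "cx", "cy" (the principal point, pixels), "pose" (4x4, takes a point from camera to world coordinates). Camera axes: x right, y up, looking along -z (the intrinsics and any distortion apply to the point x, -y, -z); pixel columns grow to the right and rows downward; lengths in m; the calibration is good to about 2 mm. A picture is of the moment at which its call begins. There is no depth.
- finish_job(): hands the job in; it is judged then, once.
The state is a dict: "time": time; "joints": joint angles; "qvel": joint speeds; "joint_efforts": joint torques, N m; "ee_pos": TCP position; "eef_rot": TCP orientation; "ft_force": force on the tool from outside, world axes, zero at the start; "moment": the same for the moment, N m; "width": opening from 0.0 (shut) to 1.0 (fully open); "gripper_force": force on a finger pad.
Only numpy, scipy, OpenCV 4.12 (cv2) and the standard library are available. Lean on these libraries where they do the work, as an engineer would, in place of code of your own. Each camera call takes 0.05 s, during which the arm holds its last target. There are 200 camera calls.

TASK

The washed honey scraper stands handle down in the grey draining block. Take it out, lay it flat on the bench without dropping it and let go, then pick it up another way and hang it by its eye on the orange hook peg of the drying stand, so that it hangs straight down by itself on the level part of the peg. Leave the honey jar, the refractometer and the loose jar lid where they are.

Things in the scene. Friction and masses are not known exactly. Their poses are not given: they have to be found in the camera images.
- scraper: flat honey scraper, 190 mm long, 80 to 150 g: steel blade 40 wide, 5 thick (x -95 to -29 mm), blue handle 18 wide, 10 thick (x -32 to +58), blue ring (the eye) beyond. Origin at mid-length and mid-thickness (about the centre of mass); x points to the eye, y across the width, z through the thickness. Starts upright in the block, eye down, blade end 198 mm up, top 100 mm free. Lying: origin 5 mm up
- scraper_eye (a point): centre of the eye, at x +75 mm of the scraper: a ring of 40 mm outer and 24 mm inner diameter, 8 mm thick, its hole along the scraper's z. If this end is pressed on the bench while the blade is lightly gripped by its edges, the scraper turns between the pads
- scraper_blade (a point): point on the scraper's centre line, in the blade, 15 mm from the blade's end, at x -80 mm of the scraper
- block: grey draining block, fixed, 80 mm (x) by 100 mm (y), 90 mm high, with one slot in its top, 12 mm (x) by 44 mm (y), floor 8 mm up; the scraper's width lies along the slot. Origin at the centre of its underside, yaw up to 0.4 rad. It stands left or right, the drying stand on the other side; the bench between, 70 mm either side of y = 0 from x 0.40 to 0.69 m, is free
- stand: drying stand, fixed: dark base plate 130 mm square, 14 thick; aluminium post 28 mm wide (y), 20 deep (x), 264 high. Origin under the post's centre, yaw up to 0.3 rad; the face with the peg looks to its -x. The orange hook peg, 8 mm in diameter, leaves that face 225 mm above the bench, runs level for 24 mm to -x, then bends and leans out and up at 60 degrees from level for 38 mm
- peg_tip (a point): centre of the hook peg's round end, 43 mm in front of the post's face (stand -x) and 258 mm above the bench; the peg reaches 4 mm past it
- peg_seat (a point): 12 mm in front of the post's face, 217 mm above the bench, 8 mm under the axis of the peg's level part: the eye's centre lies here, give or take 12 mm along the peg, when the scraper hangs fully home
- honey_jar: closed jar of amber honey with a black cap, 72 mm in diameter, 105 mm high, 0.5 kg, loose; origin at the centre of its underside; beyond the free strip of bench. Leave it alone
- refractometer: hand refractometer, steel and black, 155 mm long (x), 30 mm wide, 30 mm high, loose; origin under its middle. Leave it alone
- jar_lid: black jar lid, 72 mm in diameter, 14 mm high, loose; origin at the centre of its underside. Leave it alone
Not all that is in view belongs to the job. What is meant by the scraper is not yellow, and is the smaller of those in its own colour.

How it is judged:
On the way:
1. the scraper lies flat on the bench, let go and at rest (height (world z) of scraper below 0.015 m and (angle between scraper's own z axis and vertical below 0.15 rad or angle between scraper's own z axis and vertical above 2.99 rad) and contact force between the fingers and scraper below 0.05 N and linear speed of scraper below 0.03 m/s), for 0.2 s.
At the end, for the whole second after the job is handed in: the scraper hangs by its eye on the peg, the eye's centre within 18 mm of the seat point at the peg's level part, its long axis within 0.2 rad of vertical with the blade down, at rest and not touched by the robot; the jar, refractometer and lid within 30 mm of where they were (distance between scraper_eye and peg_seat below 0.018 m and angle between scraper's own x axis and vertical below 0.2 rad and linear speed of scraper below 0.04 m/s and contact force between the arm and scraper below 0.05 N and distance of each of honey_jar, refractometer, jar_lid from where it was at the start of the episode below 0.03 m).
It fails at once if the honey jar is moved more than 30 mm (distance of honey_jar from where it was at the start of the episode above 0.03 m).
It fails at once if the refractometer is moved more than 30 mm (distance of refractometer from where it was at the start of the episode above 0.03 m).
It fails at once if the jar lid is moved more than 30 mm (distance of jar_lid from where it was at the start of the episode above 0.03 m).
It fails at once if the scraper drops onto the bench (its middle faster than 0.85 m/s within 60 mm of the bench) (height (world z) of scraper below 0.06 m and linear speed of scraper above 0.85 m/s).
It also fails if it takes over 67 s, if anything falls off the work surface, if the arm or the gripper's body presses on something with over 40 N, if the wrist force passes 120 N, or if a joint passes its speed limit or range.

## Working session

There is one attempt and no reset: what is moved stays moved. The work goes in short steps, Python scripts to look and compute and a tool call to move; the robot and the scene stay as the last step left them, time stands still between calls to the robot, and variables do not carry over. Pictures are saved under pics/ and viewed, at most 10 in all, crops included, and the job is handed in when it is done.

Besides the shell and the picture viewer there is one more tool, called after "Emit:" by a JSON object that holds its "method" and its "body", one argument or row to a line. apply_moves: Moves the arm, as the interface text tells. Its arguments: {"type":"object","properties":{"steps":{"type":"array"},"jaw":{"type":"number"},"grip_force":{"type":"number"}},"required":["steps"]}

```bash
ls; mkdir -p pics
python3 - <<'E'
from workcell import env, eyes
import cv2, numpy as np
s=env.read_state(); print(s, env.grip_point_offset)
ims=[]
for n in ("scene","top"):
    c=eyes.camera(n); print(n,c["vertical_fov"],c["cx"],c["cy"],np.round(c["pose"],3).tolist(),[k for k in c])
    cv2.imwrite(f"pics/{n}0.png",c["img"][:,:,::-1]); np.save(f"pics/{n}0.npy",c,allow_pickle=True)
E
```

```text
pics
{'time': 0.0, 'joints': array([-1.20441467e+00,  1.31143143e-01,  1.48927140e+00,  1.36770640e-05,
        1.52299419e+00, -8.54078346e-02]), 'qvel': array([-0.00059805, -0.00064421,  0.00054954,  0.000338  , -0.00056789,
        0.00020866]), 'joint_efforts': array([ 1.04515522e-03, -5.59831274e+01, -4.91765463e+01,  7.68682547e-02,
        3.54440894e-02, -1.52534649e-04]), 'ee_pos': array([ 0.26176328, -0.53926148,  0.21760254]), 'eef_rot': array([-3.06002349e+00, -7.03244901e-01,  3.77985050e-04]), 'ft_force': array([-0.05214209, -0.07861179, -0.72191341]), 'moment': array([-0.05511574, -0.03619821,  0.00569885]), 'gripper_force': 0.0, 'width': 1.0014281550485242} 0.0188
scene 45.866330895865055 323.4551083115373 237.42575575198364 [[-0.815, -0.396, 0.424, 1.135], [0.58, -0.555, 0.596, 0.762], [-0.001, 0.731, 0.682, 1.033], [0.0, 0.0, 0.0, 1.0]] ['img', 'vertical_fov', 'cx', 'cy', 'pose']
top 46.554870855705076 324.56918121258155 235.80326560580767 [[-0.023, 0.998, -0.051, 0.541], [-1.0, -0.023, 0.001, -0.006], [-0.0, 0.051, 0.999, 1.466], [0.0, 0.0, 0.0, 1.0]] ['img', 'vertical_fov', 'cx', 'cy', 'pose']
```

View pics/scene0.png

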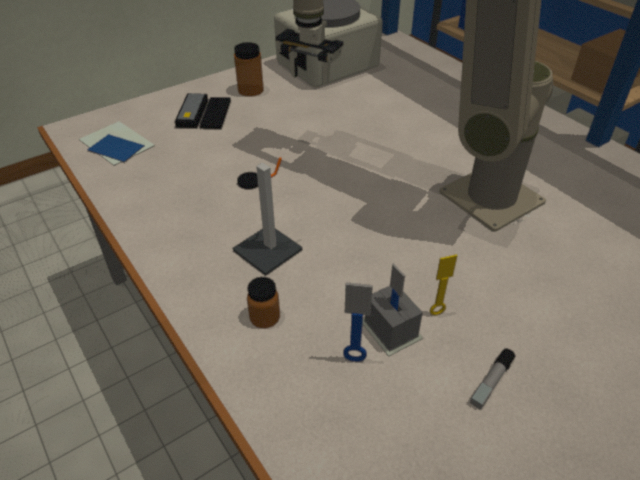

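View pics/top0.png

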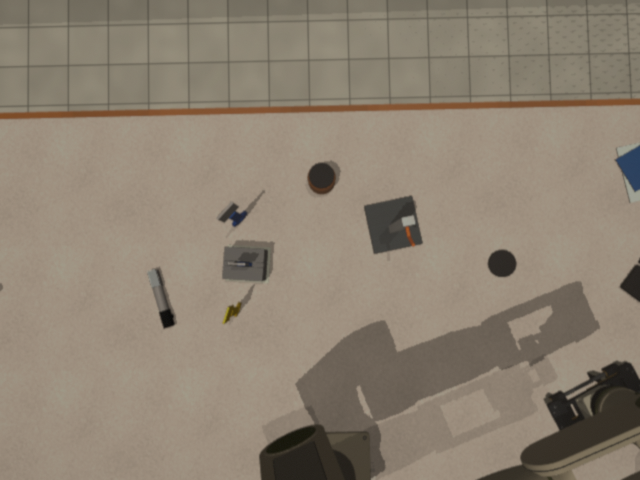

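Candidates: the yellow scraper at scene (443,285), the large blue one standing free at (356,320) and the small blue one in the block at (397,288). The one in the block fits, as it is blue and the smaller of the two. I'll confirm with an enlarged crop.

```bash
cat > h.py <<'E'
import numpy as np, cv2
from scipy.spatial.transform import Rotation as R
def K(c):
    f=240/np.tan(np.radians(c["vertical_fov"])/2); return f
def ray(c,u,v):
    f=K(c); d=np.array([(u-c["cx"])/f,-(v-c["cy"])/f,-1.]); P=c["pose"]
    return P[:3,3],P[:3,:3]@d
def atz(c,u,v,z):
    o,d=ray(c,u,v); return o+d*(z-o[2])/d[2]
def tri(*obs):
    A=np.zeros((3,3));b=np.zeros(3);L=[]
    for c,u,v in obs:
        o,d=ray(c,u,v); d=d/np.linalg.norm(d); M=np.eye(3)-np.outer(d,d); A+=M;b+=M@o;L.append((M,o))
    p=np.linalg.solve(A,b); return p,[round(1e3*np.linalg.norm(M@(p-o)),1) for M,o in L]
def proj(c,p):
    P=c["pose"]; q=P[:3,:3].T@(np.asarray(p)-P[:3,3]); f=K(c); return np.array([c["cx"]+f*q[0]/-q[2], c["cy"]-f*q[1]/-q[2]])
def load(n): return np.load(f"pics/{n}.npy",allow_pickle=True).item()
E
python3 - <<'E'
from h import *
s=load("scene0")["img"];t=load("top0")["img"]
a=cv2.resize(s[235:375,330:470],(560,560),interpolation=cv2.INTER_CUBIC)   # x4 
b=cv2.resize(t[230:290,210:280],None,fx=3.3,fy=3.3,interpolation=cv2.INTER_CUBIC)
b2=cv2.resize(t[185:255,360:430],None,fx=3.3,fy=3.3,interpolation=cv2.INTER_CUBIC)
o=np.zeros((560,800,3),np.uint8);o[:,:560]=a;o[:b.shape[0],565:565+b.shape[1]]=b;o[210:210+b2.shape[0],565:565+b2.shape[1]]=b2
cv2.imwrite("pics/crop1.png",o[:,:,::-1])
E
```

```text
(no output)
```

View pics/crop1.png

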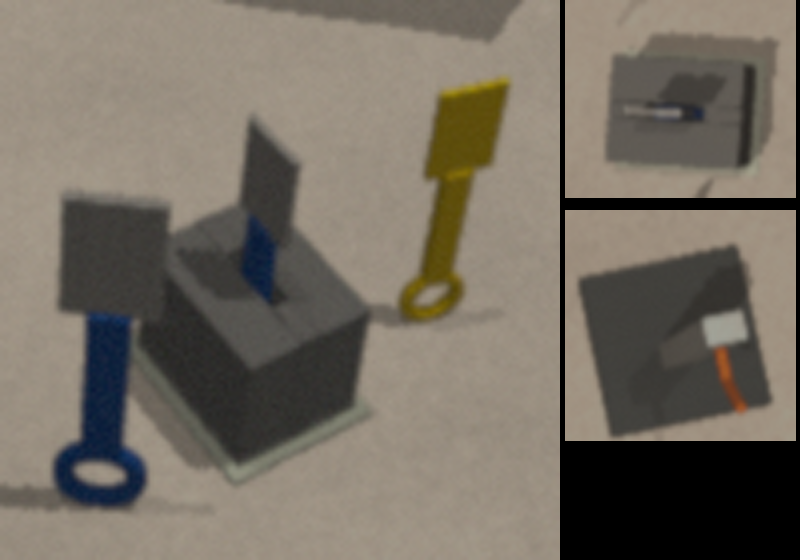

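The crop confirms it: the small blue scraper stands in the grey block, with its blade's top edge at scene (393,264)-(404,275). The big blue and yellow ones stand outside. Next I measure.

```bash
cat > m1.py <<'E'
from h import *
from scipy.optimize import least_squares
s=load("scene0");t=load("top0")
S=lambda x,y:(330+x/4-.4,235+y/4-.4)
B=lambda x,y:(210+(x-565)/3.3-.35,230+y/3.3-.35)
D=lambda x,y:(360+(x-565)/3.3-.35,185+(y-210)/3.3-.35)
e1=tri((s,*S(252,115)),(t,*B(683,114)));e2=tri((s,*S(298,162)),(t,*B(622,109)))
print("edge as A",e1,e2)
e1=tri((s,*S(252,115)),(t,*B(622,109)));e2=tri((s,*S(298,162)),(t,*B(683,114)))
print("edge as B",e1,e2)
def fit(pts,x0):
    def r(p):
        c,si=np.cos(p[2]),np.sin(p[2]); o=[]
        for cam,uv,q in pts:
            w=[p[0]+c*q[0]-si*q[1],p[1]+si*q[0]+c*q[1],q[2]]
            o+=list(proj(cam,w)-uv)
        return np.array(o)
    f=least_squares(r,x0,loss="soft_l1"); print(np.round(f.x,4)); print(np.round(r(f.x).reshape(-1,2),1).tolist()); return f.x
a,b,h=.04,.05,.09
fit([(s,S(250,367),(a,b,h)),(s,S(368,313),(a*1,-b,h)) if 0 else (s,S(368,313),(-a,b,h)),(s,S(165,262),(a,-b,h)),
 (t,B(610,55),(a,b,h)),(t,B(606,161),(-a,b,h)),(t,B(743,64),(a,-b,h)),(t,B(738,166),(-a,-b,h))],[.5,.2,0])
g=.065
fit([(t,D(580,280),(g,g,.014)),(t,D(737,246),(g,-g,.014)),(t,D(772,400),(-g,-g,.014)),(t,D(612,436),(-g,g,.014)),
 (t,D(725,330),(0,0,.264)),(t,D(742,409),(-.055,0,.260)),
 (s,(264.5,166),(0,0,.264)),(s,(233,249),(g,-g,.014)),(s,(301,246),(-g,g,.014)),(s,(266,271),(g,g,.014)),(s,(280,158),(-.055,0,.261))],[.56,-.15,0])
E
python3 m1.py
```

```text
edge as A (array([0.54433869, 0.17499738, 0.19387426]), [np.float64(0.9), np.float64(0.9)]) (array([0.54903705, 0.21622136, 0.1971409 ]), [np.float64(0.5), np.float64(0.5)])
edge as B (array([0.55738148, 0.20394955, 0.22612475]), [np.float64(10.6), np.float64(10.6)]) (array([0.53565758, 0.1872343 , 0.16401356]), [np.float64(12.8), np.float64(12.8)])
[ 0.5479  0.1965 -0.0745]
[[0.1, 0.4], [0.9, -1.5], [-5.7, -4.4], [-0.1, -0.3], [-0.9, 0.0], [0.0, -1.0], [-0.3, 0.6]]
[ 0.6371 -0.187   0.1823]
[[-0.6, 0.6], [0.5, 0.9], [0.4, 2.8], [0.1, 2.1], [-0.8, -3.3], [-0.9, -2.2], [-3.7, 0.8], [-0.3, -3.2], [2.6, -1.0], [0.1, 0.2], [-1.4, -0.1]]
```

Run:
```python
from h import *
s=load("scene0");t=load("top0")
S=lambda x,y:(330+x/4-.4,235+y/4-.4)
print("yellow eye bottom z0",atz(s,*S(430,318),0),"yellow top edge at z.19",atz(s,*S(474,87),.19))
print("yellow top tri",tri((s,*S(474,87)),(t,229,316)))
print("big eye bottom z0",atz(s,*S(98,505),0), "top", tri((s,*S(115,198)),(t,226,212)))
print("jar",atz(t,321,178,.105),"lid",atz(t,502,263,.014),"refr",atz(t,161,297,.03))
```

```text
yellow eye bottom z0 [0.43021399 0.22638836 0.        ] yellow top edge at z.19 [0.43243479 0.22486433 0.19      ]
yellow top tri (array([0.42583246, 0.21727236, 0.17989606]), [np.float64(2.1), np.float64(2.1)])
big eye bottom z0 [0.66699766 0.21668816 0.        ] top (array([0.66151207, 0.20935894, 0.23591162]), [np.float64(0.3), np.float64(0.3)])
jar [ 0.75258095 -0.00193994  0.105     ] lid [ 0.53357529 -0.46710441  0.014     ] refr [0.46658033 0.41535173 0.03      ]
```

Emit:
{"method": "apply_moves", "body": {
  "steps": [
    {"tz":-5},
    {"tz":-5},
    {"tz":-3,"rz":10},
    {"rz":10},
    {"rz":5,"ty":5},
    {"ty":6},
    {"ty":6},
    {"ty":6}
  ],
  "jaw": 0
}}

```text
schema error: expected keys tx, ty, tz, rx, ry, rz
```

```bash
cat > plan.py <<'E'
from h import *
import json
def rows(p0,R0,p1,R1,n,tr=2,rr=1):
    """n equal increments from pose0 to pose1, tool-frame rows, rounding error carried on"""
    dr=(R0.inv()*R1).as_rotvec(); p,r=np.array(p0,float),R0; out=[]
    for k in range(1,n+1):
        pt=p0+(p1-p0)*k/n; rt=R0*R.from_rotvec(dr*k/n)
        t=np.round(100*r.inv().apply(pt-p),tr); p=p+r.apply(t/100)
        w=np.round(np.degrees((r.inv()*rt).as_rotvec()),rr); r=r*R.from_rotvec(np.radians(w))
        out.append(dict(zip(("tx","ty","tz","rx","ry","rz"),map(float,[*t,*w]))))
    print(json.dumps(out).replace('.0,',',').replace('.0}','}')); return p,r
def grip_R(yaw,phi,ysign):
    """tool z = forward along yaw, pitched phi(deg) down; tool y = ysign * left"""
    f=np.array([np.cos(yaw),np.sin(yaw),0]);l=np.array([-f[1],f[0],0]);u=np.array([0,0,1.]);a=np.radians(phi)
    z=np.cos(a)*f-np.sin(a)*u; y=ysign*l; return R.from_matrix(np.c_[np.cross(y,z),y,z])
def now():
    from workcell import env
    s=env.read_state(); return s["ee_pos"],R.from_rotvec(s["eef_rot"])
E
cat > p1.py <<'E'
from plan import *
p,r=now()
p,r=rows(p,r,np.array([.30,-.45,.40]),r,4)
p2=np.array([.43,.20,.36]); r2=grip_R(-.09,50,-1)
print()
p,r=rows(p,r,p2,r2,16)
E
python3 p1.py
```

```text
[{"tx": 1.83, "ty": -1.6, "tz": -4.55, "rx": 0, "ry": -0, "rz": 0}, {"tx": 1.84, "ty": -1.6, "tz": -4.56, "rx": 0, "ry": 0, "rz": 0}, {"tx": 1.83, "ty": -1.6, "tz": -4.55, "rx": 0, "ry": 0, "rz": 0}, {"tx": 1.84, "ty": -1.6, "tz": -4.56, "rx": 0, "ry": 0, "rz": 0}]

[{"tx": 2.5, "ty": -3.3, "tz": 0.26, "rx": -0.7, "ry": 2.4, "rz": 1.9}, {"tx": 2.39, "ty": -3.38, "tz": 0.31, "rx": -0.7, "ry": 2.5, "rz": 1.8}, {"tx": 2.26, "ty": -3.46, "tz": 0.38, "rx": -0.6, "ry": 2.4, "rz": 1.9}, {"tx": 2.12, "ty": -3.54, "tz": 0.43, "rx": -0.7, "ry": 2.5, "rz": 1.8}, {"tx": 1.99, "ty": -3.61, "tz": 0.48, "rx": -0.7, "ry": 2.4, "rz": 1.9}, {"tx": 1.86, "ty": -3.68, "tz": 0.51, "rx": -0.7, "ry": 2.4, "rz": 1.8}, {"tx": 1.71, "ty": -3.74, "tz": 0.55, "rx": -0.7, "ry": 2.5, "rz": 1.9}, {"tx": 1.56, "ty": -3.8, "tz": 0.57, "rx": -0.7, "ry": 2.4, "rz": 1.9}, {"tx": 1.42, "ty": -3.86, "tz": 0.58, "rx": -0.6, "ry": 2.4, "rz": 1.8}, {"tx": 1.26, "ty": -3.91, "tz": 0.6, "rx": -0.7, "ry": 2.5, "rz": 1.9}, {"tx": 1.11, "ty": -3.95, "tz": 0.61, "rx": -0.7, "ry": 2.4, "rz": 1.8}, {"tx": 0.96, "ty": -3.99, "tz": 0.59, "rx": -0.7, "ry": 2.5, "rz": 1.9}, {"tx": 0.8, "ty": -4.03, "tz": 0.59, "rx": -0.7, "ry": 2.4, "rz": 1.9}, {"tx": 0.64, "ty": -4.06, "tz": 0.57, "rx": -0.7, "ry": 2.4, "rz": 1.8}, {"tx": 0.49, "ty": -4.09, "tz": 0.54, "rx": -0.6, "ry": 2.5, "rz": 1.9}, {"tx": 0.34, "ty": -4.1, "tz": 0.52, "rx": -0.7, "ry": 2.4, "rz": 1.8}]
```

Emit:
{"method": "apply_moves", "body": {
  "steps": [
    {"tx":1.8,"ty":-1.6,"tz":-4.5,"rx":0,"ry":0,"rz":0},
    {"tx":1.8,"ty":-1.6,"tz":-4.5,"rx":0,"ry":0,"rz":0},
    {"tx":1.8,"ty":-1.6,"tz":-4.5,"rx":0,"ry":0,"rz":0},
    {"tx":1.8,"ty":-1.6,"tz":-4.5,"rx":0,"ry":0,"rz":0},
    {"tx":2.5,"ty":-3.3,"tz":0.3,"rx":0,"ry":0,"rz":4},
    {"tx":2.5,"ty":-3.3,"tz":0.3,"rx":0,"ry":0,"rz":4},
    {"tx":2.3,"ty":-3.5,"tz":0.3,"rx":0,"ry":0,"rz":4},
    {"tx":2.1,"ty":-3.6,"tz":0.3,"rx":0,"ry":0,"rz":4}
  ],
  "jaw": 0
}}

```text
time: 1.1
ee_pos: [0.3407, -0.2885, 0.3861]
eef_rot: [-3.13, -0.267, 0.0]
ft_force: [0.3, 0.9, 0.2]
width: 1.003
gripper_force: 0.0
```

Emit:
{"method": "apply_moves", "body": {
  "steps": [
    {"tx":1.7,"ty":-4,"tz":0,"rx":0,"ry":0,"rz":4},
    {"tx":1.7,"ty":-4,"tz":0,"rx":0,"ry":0,"rz":4},
    {"tx":1.4,"ty":-4,"tz":0,"rx":0,"ry":0,"rz":4},
    {"tx":1,"ty":-4,"tz":0,"rx":0,"ry":0,"rz":3},
    {"tx":1,"ty":-4,"tz":0,"rx":0,"ry":3,"rz":0},
    {"tx":0,"ty":-4,"tz":0,"rx":0,"ry":6,"rz":0},
    {"tx":0,"ty":-4,"tz":0,"rx":0,"ry":8,"rz":0},
    {"tx":0,"ty":-4,"tz":0,"rx":0,"ry":8,"rz":0}
  ]
}}

```text
time: 2.1
ee_pos: [0.4119, 0.0334, 0.3868]
eef_rot: [3.045, -0.138, 0.683]
ft_force: [-0.4, -0.4, -0.3]
width: 1.007
gripper_force: 0.0
```

```bash
cat > p2.py <<'E'
from plan import *
from workcell import env
print(np.round(env.read_state()["joints"],2))
p,r=now(); print(np.round(p,3),np.round(r.as_matrix(),2).tolist())
r2=grip_R(-.09,50,-1); z=r2.as_matrix()[:,2]
C=np.array([.5467,.1956,.143])
p,r=rows(p,r,C-.12*z,r2,8,1,1); print(p)
E
python3 p2.py
```

```text
[-0.01 -0.86  2.01 -0.03  1.55  1.64]
[0.412 0.033 0.387] [[0.9, -0.09, 0.43], [-0.08, -1.0, -0.04], [0.43, -0.0, -0.9]]
[{"tx": -0.3, "ty": -2.2, "tz": 1.9, "rx": -0, "ry": 1.8, "rz": -0}, {"tx": -0.4, "ty": -2.1, "tz": 2, "rx": -0, "ry": 1.9, "rz": -0}, {"tx": -0.5, "ty": -2.2, "tz": 1.9, "rx": -0, "ry": 1.8, "rz": -0}, {"tx": -0.5, "ty": -2.2, "tz": 1.9, "rx": -0, "ry": 1.9, "rz": -0}, {"tx": -0.6, "ty": -2.1, "tz": 1.9, "rx": -0, "ry": 1.8, "rz": -0}, {"tx": -0.6, "ty": -2.2, "tz": 1.9, "rx": -0, "ry": 1.8, "rz": -0}, {"tx": -0.7, "ty": -2.2, "tz": 1.8, "rx": -0, "ry": 1.9, "rz": -0}, {"tx": -0.8, "ty": -2.1, "tz": 1.8, "rx": -0.1, "ry": 1.8, "rz": -0.1}]
[0.46931652 0.20215162 0.23501179]
```

Emit:
{"method": "apply_moves", "body": {
  "steps": [
    {"tx":1,"ty":-2.2,"tz":0.8,"rx":0,"ry":0,"rz":0},
    {"tx":1,"ty":-2.2,"tz":0.8,"rx":0,"ry":0,"rz":0},
    {"tx":0,"ty":-2.2,"tz":1,"rx":0,"ry":0,"rz":0},
    {"tx":0,"ty":-2.2,"tz":1,"rx":0,"ry":0,"rz":0}
  ]
}}

```text
time: 2.6
ee_pos: [0.4527, 0.118, 0.3619]
eef_rot: [3.045, -0.136, 0.675]
ft_force: [0.2, -0.9, 0.2]
width: 1.0
gripper_force: 0.0
```

```bash
cat > lg.py <<'E'
import json
from workcell import env
s=env.read_state(); d=[*s["joints"].tolist(),*s["ee_pos"].tolist(),*s["eef_rot"].tolist()]
open("log.txt","a").write(json.dumps(d)+"\n"); print([round(x,4) for x in d])
E
python3 lg.py
```

```text
[0.2631, -0.6729, 1.9573, -0.1474, 1.4464, 1.9106, 0.4527, 0.118, 0.3619, 3.0455, -0.1355, 0.6746]
```

Emit:
{"method": "apply_moves", "body": {
  "steps": [
    {"tx":-1,"ty":-2,"tz":2,"rx":0,"ry":0,"rz":0},
    {"tx":-1,"ty":-2,"tz":2,"rx":0,"ry":0,"rz":0},
    {"tx":-1,"ty":-2,"tz":2,"rx":0,"ry":0,"rz":0}
  ]
}}

```text
time: 2.98
ee_pos: [0.456, 0.1777, 0.2942]
eef_rot: [3.045, -0.136, 0.674]
ft_force: [0.2, -0.8, -0.9]
width: 1.002
gripper_force: 0.0
```

```bash
python3 lg.py
```

```text
[0.4282, -0.5937, 2.0314, -0.2172, 1.325, 2.1005, 0.456, 0.1777, 0.2942, 3.0454, -0.1356, 0.6743]
```

```bash
cat > fk.py <<'E'
from plan import *
from scipy.optimize import least_squares
rz=lambda a:R.from_euler("z",a); ry=lambda a:R.from_euler("y",a)
LIM=np.array([[-2.96,2.96],[-.89,2.26],[.02,2.5],[-1.34,4.48],[0,2.73],[-2.66,2.66]])
def fk(q,P):
    a1,h,L2,a3,L3,L6=P[:6]
    r=rz(q[0]); p=r.apply([a1,0,h]); r=r*ry(q[1]); p=p+r.apply([0,0,L2]); r=r*ry(q[2]); p=p+r.apply([a3,0,L3])
    r=r*rz(q[3])*ry(q[4]); p=p+r.apply([0,0,L6]); r=r*rz(q[5]+np.pi/2*P[6]); return p,r
def data():
    D=[json.loads(l) for l in open("log.txt")]
    D+=[[-1.20441,.131143,1.489271,0,1.522994,-.085408,.26176,-.539261,.217603,-3.06002,-.703245,.000378]]
    return np.array(D)
def fit():
    D=data()
    f=least_squares(lambda P:np.concatenate([(fk(d,[*P,1])[0]-d[6:9]) for d in D]+[1e-3*(P-[.05,.45,.45,0,.5,.25])]),[.05,.45,.45,0,.5,.25])
    return f.x
def ik(p,r,P,q0):
    c=lambda q:np.concatenate([10*(fk(q,P)[0]-p),(r.inv()*fk(q,P)[1]).as_rotvec()])
    f=least_squares(c,np.clip(q0,LIM[:,0]+1e-3,LIM[:,1]-1e-3),bounds=(LIM[:,0],LIM[:,1])); return f.x,np.abs(f.fun).max()
E
python3 - <<'E'
from fk import *
P=fit(); print(np.round(P,4)); D=data()
for s in (-1,0,1,2):
    print(s,[ (np.round(1e3*(fk(d,[*P,s])[0]-d[6:9]),1).tolist(), round((fk(d,[*P,s])[1].inv()*R.from_rotvec(d[9:])).magnitude(),3)) for d in D])
E
```

```text
[0.0354 0.1708 0.2124 0.0376 0.5366 0.0983]
-1 [([2.2, -10.3, 1.4], 3.142), ([-2.3, 6.8, -2.6], 3.142), ([-47.9, -18.1, 1.2], 3.142)]
0 [([2.2, -10.3, 1.4], 1.571), ([-2.3, 6.8, -2.6], 1.571), ([-47.9, -18.1, 1.2], 1.571)]
1 [([2.2, -10.3, 1.4], 0.0), ([-2.3, 6.8, -2.6], 0.0), ([-47.9, -18.1, 1.2], 0.0)]
2 [([2.2, -10.3, 1.4], 1.571), ([-2.3, 6.8, -2.6], 1.571), ([-47.9, -18.1, 1.2], 1.571)]
```

```bash
python3 - <<'E'
s=open("fk.py").read()
s=s.replace("[a1,0,h])","[a1,P[7],h])").replace("fk(d,[*P,1])","fk(d,[*P[:6],1,P[6]])").replace("[.05,.45,.45,0,.5,.25]","[.05,.45,.45,0,.5,.25,.05]").replace("return f.x\ndef ik","return [*f.x[:6],1,f.x[6]]\ndef ik")
open("fk.py","w").write(s)
E
cat > q.py <<'E'
from fk import *
from workcell import env
P=fit(); print(np.round(P,4)); D=data()
print([ np.round(1e3*(fk(d,P)[0]-d[6:9]),1).tolist() for d in D])
q0=env.read_state()["joints"]
for ys in (-1,1):
    r2=grip_R(-.09,50,ys); z=r2.as_matrix()[:,2]; C=np.array([.5467,.1956,.143])
    for dd in (-.12,.01):
        q=q0.copy(); q[5]-= np.pi*(ys>0); print("grasp",ys,np.round(ik(C+dd*z,r2,P,q)[0],2),ik(C+dd*z,r2,P,q)[1].round(3))
for ys in (-1,1):
  for yaw in (0,):
    for nm,ph,p in (("lay",40,[.53,0,.012]),("lift",40,[.53,0,.2]),("regrasp",90,[.5,0,.005]),("thread",35,[.57,-.199,.165]),("thread",50,[.56,-.199,.165]),("hang",0,[.61,-.19,.127]),("hang",20,[.61,-.19,.13])):
        yw=.18 if nm in("thread","hang") else 0
        r2=grip_R(yw,ph,ys); best=min((ik(np.array(p),r2,P,[q1,a,b,q4,c,e]) for q1 in [np.arctan2(p[1],p[0])] for a,b,c in ((-.5,2,1.2),(0,1.5,.5)) for q4 in (0,np.pi) for e in (1.6,-1.5)),key=lambda t:t[1])
        print(nm,ph,ys,np.round(best[0],2),best[1].round(4))
E
python3 q.py
```

```text
[0.     0.3181 0.3691 0.0616 0.5534 0.3775 1.     0.0512]
[[0.0, 0.0, -0.0], [-0.0, 0.0, 0.0], [-0.0, 0.0, 0.0]]
grasp -1 [ 0.62 -0.69  2.29 -0.51  1.03  2.43] 0.0
grasp -1 [ 0.47 -0.35  2.26 -0.56  0.7   2.47] 0.0
grasp 1 [ 0.62 -0.69  2.29 -0.51  1.03 -0.71] 0.0
grasp 1 [ 0.47 -0.35  2.26 -0.56  0.7  -0.67] 0.0
lay 40 -1 [-0.17 -0.35  2.5   0.29  0.36  1.16] 0.2167
lift 40 -1 [-0.19 -0.89  2.5   0.19  0.77  1.29] 0.0933
regrasp 90 -1 [-0.1   0.08  1.95 -0.    1.11  1.47] 0.0
thread 35 -1 [-0.9  -0.31  2.31  1.11  0.94 -0.12] 0.0
thread 50 -1 [-0.77 -0.32  2.17  0.69  0.96  0.3 ] 0.0
hang 0 -1 [-0.97  0.45  2.24  1.95  1.39 -1.15] 0.0
hang 20 -1 [-0.91  0.01  2.33  1.64  0.99 -0.7 ] 0.0
lay 40 1 [-0.17 -0.35  2.5   0.29  0.36 -1.98] 0.2167
lift 40 1 [-0.19 -0.89  2.5   0.19  0.77 -1.85] 0.0933
regrasp 90 1 [-0.1   0.08  1.95 -0.    1.11 -1.67] 0.0
thread 35 1 [-0.98 -0.24  2.37  1.35  1.    2.66] 0.1488
thread 50 1 [-0.71 -0.33  2.16  0.57  0.93 -2.66] 0.0598
hang 0 1 [-0.97  0.45  2.24  1.95  1.39  1.99] 0.0
hang 20 1 [-0.91  0.01  2.33  1.64  0.99  2.44] 0.0
```

```bash
cat > q2.py <<'E'
from fk import *
P=fit()
def best(p,r2):
    o=[]
    for a,b,c in ((-.5,2,1.2),(0,1.5,.8),(.3,1.7,2.)):
        for q4 in (0,1,-1):
            for e in (1.6,-1.5):
                o.append(ik(np.array(p),r2,P,[np.arctan2(p[1],p[0]),a,b,q4,c,e]))
    o=[t for t in o if t[1]<1e-3]
    return max(o,key=lambda t:np.min(np.minimum(t[0]-LIM[:,0],LIM[:,1]-t[0]))) if o else None
for ph in (40,45):
  for psi in (60,90,120,180,-120,-90,-60):
    for p in ([.5,0],[.6,0]):
      for z in (.012,.15):
        t=[best([*p,z],grip_R(np.radians(psi),ph,y)) for y in (1,-1)]
        print(ph,psi,p,z,[None if u is None else np.round(u[0],2).tolist() for u in t])
E
python3 q2.py
```

```text
40 60 [0.5, 0] 0.012 [[-0.73, 0.2, 2.13, 0.92, 1.24, 2.42], [-0.73, 0.2, 2.13, 0.92, 1.24, -0.72]]
40 60 [0.5, 0] 0.15 [None, [-0.73, -0.11, 2.13, 0.86, 1.44, -0.47]]
40 60 [0.6, 0] 0.012 [[-0.6, 0.38, 1.9, 0.97, 1.19, 2.53], [-0.6, 0.38, 1.9, 0.97, 1.19, -0.62]]
40 60 [0.6, 0] 0.15 [None, [-0.6, 0.12, 1.89, 0.9, 1.35, -0.39]]
40 90 [0.5, 0] 0.012 [[-0.61, 0.5, 1.73, 0.68, 1.52, 2.27], [-0.61, 0.5, 1.73, 0.68, 1.52, -0.87]]
40 90 [0.5, 0] 0.15 [[-0.61, 0.26, 1.73, 0.69, 1.71, 2.43], [-0.61, 0.26, 1.73, 0.69, 1.71, -0.72]]
40 90 [0.6, 0] 0.012 [[-0.53, 0.68, 1.46, 0.72, 1.55, 2.39], [-0.53, 0.68, 1.46, 0.72, 1.55, -0.76]]
40 90 [0.6, 0] 0.15 [[-0.53, 0.47, 1.46, 0.73, 1.7, 2.52], [-0.53, 0.47, 1.46, 0.73, 1.7, -0.62]]
40 120 [0.5, 0] 0.012 [[-0.44, 0.73, 1.38, 0.46, 1.78, 2.09], [-0.44, 0.73, 1.38, 0.46, 1.78, -1.05]]
40 120 [0.5, 0] 0.15 [[-0.44, 0.54, 1.38, 0.49, 1.96, 2.19], [-0.44, 0.54, 1.38, 0.49, 1.96, -0.95]]
40 120 [0.6, 0] 0.012 [[-0.39, 0.95, 1.03, 0.51, 1.88, 2.2], [-0.39, 0.95, 1.03, 0.51, 1.88, -0.94]]
40 120 [0.6, 0] 0.15 [[-0.39, 0.78, 1.02, 0.55, 2.03, 2.3], [-0.39, 0
[... 3467 characters left out ...]
.24, 0.71, 1.08, -0.57, 1.9, -2.41]]
45 -90 [0.5, 0] 0.012 [[0.4, 0.43, 1.77, -0.73, 1.38, 0.71], [0.4, 0.43, 1.77, -0.73, 1.38, -2.43]]
45 -90 [0.5, 0] 0.15 [[0.4, 0.2, 1.75, -0.71, 1.56, 0.54], [0.4, 0.2, 1.75, -0.71, 1.56, -2.6]]
45 -90 [0.6, 0] 0.012 [[0.34, 0.62, 1.5, -0.74, 1.4, 0.62], [0.34, 0.62, 1.5, -0.74, 1.4, -2.53]]
45 -90 [0.6, 0] 0.15 [[0.34, 0.42, 1.48, -0.73, 1.56, 0.47], None]
45 -60 [0.5, 0] 0.012 [[0.44, 0.13, 2.14, -0.95, 1.05, 0.5], [0.44, 0.13, 2.14, -0.95, 1.05, -2.64]]
45 -60 [0.5, 0] 0.15 [[0.44, -0.16, 2.12, -0.84, 1.25, 0.23], None]
45 -60 [0.6, 0] 0.012 [[0.36, 0.33, 1.9, -0.96, 1.02, 0.42], None]
45 -60 [0.6, 0] 0.15 [[0.36, 0.08, 1.88, -0.85, 1.18, 0.18], None]
```

Emit:
{"method": "apply_moves", "body": {
  "steps": [
    {"tx":0,"ty":0,"tz":0,"rx":0,"ry":0,"rz":-10},
    {"tx":0,"ty":0,"tz":0,"rx":0,"ry":0,"rz":-10},
    {"tx":0,"ty":0,"tz":0,"rx":0,"ry":0,"rz":-10},
    {"tx":0,"ty":0,"tz":0,"rx":0,"ry":0,"rz":-10},
    {"tx":0,"ty":0,"tz":0,"rx":0,"ry":0,"rz":-10},
    {"tx":0,"ty":0,"tz":0,"rx":0,"ry":0,"rz":-10},
    {"tx":0,"ty":0,"tz":0,"rx":0,"ry":0,"rz":-10},
    {"tx":0,"ty":0,"tz":0,"rx":0,"ry":0,"rz":-10}
  ]
}}

```text
time: 3.98
ee_pos: [0.456, 0.177, 0.2948]
eef_rot: [2.226, 1.715, 0.456]
ft_force: [-0.5, 0.2, -0.1]
width: 1.001
gripper_force: 0.0
```

Emit:
{"method": "apply_moves", "body": {
  "steps": [
    {"tx":0,"ty":0,"tz":0,"rx":0,"ry":0,"rz":-10},
    {"tx":0,"ty":0,"tz":0,"rx":0,"ry":0,"rz":-10},
    {"tx":0,"ty":0,"tz":0,"rx":0,"ry":0,"rz":-10},
    {"tx":0,"ty":0,"tz":0,"rx":0,"ry":0,"rz":-10},
    {"tx":0,"ty":0,"tz":0,"rx":0,"ry":0,"rz":-10},
    {"tx":0,"ty":0,"tz":0,"rx":0,"ry":0,"rz":-10},
    {"tx":0,"ty":0,"tz":0,"rx":0,"ry":0,"rz":-10},
    {"tx":0,"ty":0,"tz":0,"rx":0,"ry":0,"rz":-10}
  ]
}}

```text
time: 4.97
ee_pos: [0.456, 0.177, 0.2949]
eef_rot: [0.581, 2.645, 0.076]
ft_force: [-0.2, -0.5, -0.1]
width: 0.999
gripper_force: 0.0
```

```bash
cat > p3.py <<'E'
from fk import *
from workcell import env, eyes
P=fit(); q=env.read_state()["joints"]; p,r=now(); print(np.round(q,2), "fk err mm",np.round(1e3*(fk(q,P)[0]-p),1))
r2=grip_R(-.09,50,1); z=r2.as_matrix()[:,2]; C=np.array([.5467,.1956,.143])
p2=C-.12*z; print(np.round(p2,4))
p,r=rows(p,r,p2,r2,6,1,1); print(ik(p2,r2,P,q)[0].round(2))
c=eyes.camera("wrist"); cv2.imwrite("pics/w1.png",c["img"][:,:,::-1]); np.save("pics/w1.npy",c,allow_pickle=True)
p0,r0=now(); print("cam in tool",np.round(r0.inv().apply(c["pose"][:3,3]-p0),3), "blade top at",proj(c,[.5467,.1956,.198]))
E
python3 p3.py
```

```text
[ 0.43 -0.59  2.03 -0.22  1.33 -0.7 ] fk err mm [-0.  0.  0.]
[0.4699 0.2025 0.2349]
[{"tx": 0.4, "ty": 0.3, "tz": 1, "rx": -0.4, "ry": -2.5, "rz": -3.3}, {"tx": 0.4, "ty": 0.4, "tz": 1, "rx": -0.5, "ry": -2.5, "rz": -3.2}, {"tx": 0.4, "ty": 0.4, "tz": 0.9, "rx": -0.4, "ry": -2.4, "rz": -3.3}, {"tx": 0.5, "ty": 0.3, "tz": 1, "rx": -0.4, "ry": -2.5, "rz": -3.2}, {"tx": 0.4, "ty": 0.4, "tz": 0.9, "rx": -0.4, "ry": -2.5, "rz": -3.3}, {"tx": 0.5, "ty": 0.5, "tz": 0.9, "rx": -0.5, "ry": -2.5, "rz": -3.2}]
[ 0.62 -0.69  2.29 -0.51  1.03 -0.71]
cam in tool [ 0.071  0.001 -0.167] blade top at [361.54411003 260.27091939]
```

View pics/w1.png

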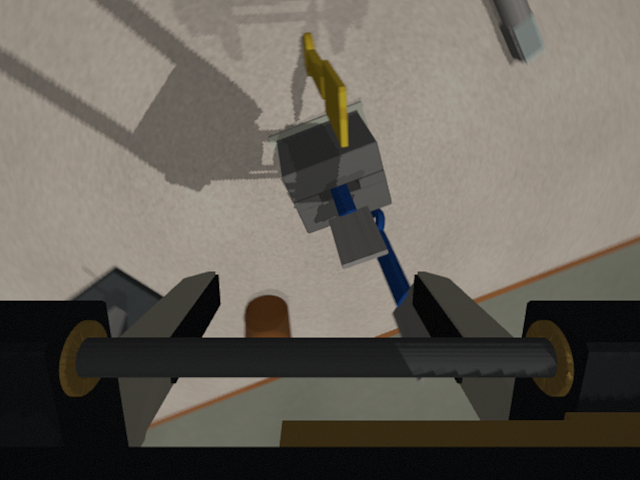

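Wrist view: the blade's top edge runs (343,267)-(387,250) with midpoint (365,258), within 4 px of the prediction. The yellow scraper stands between the robot and the block, so I'll come in steeper, at 57 degrees.

```bash
cat > p4.py <<'E'
from fk import *
from workcell import env
s=load("scene0");t=load("top0");w=load("w1")
S=lambda x,y:(330+x/4-.4,235+y/4-.4); B=lambda x,y:(210+(x-565)/3.3-.35,230+y/3.3-.35)
a=tri((s,*S(252,115)),(t,*B(683,114)),(w,387,250));b=tri((s,*S(298,162)),(t,*B(622,109)),(w,343,267)); print(a,b)
m=(a[0]+b[0])/2; d=b[0]-a[0]; print("mid",m,"len",np.linalg.norm(d),"yaw",np.arctan2(-d[0],d[1]))
P=fit(); q=env.read_state()["joints"]; p,r=now()
r2=grip_R(-.09,57,1); z=r2.as_matrix()[:,2]; C=np.array([m[0],m[1],.148])
p2=C-.10*z; p3=C+.010*z; print(np.round(p2,4),np.round(p3,4))
p,r=rows(p,r,p2,r2,6,1,1); print(ik(p2,r2,P,q)[0].round(2)); q=ik(p2,r2,P,q)[0]
p,r=rows(p,r,p3,r2,6,1,1); print(ik(p3,r2,P,q)[0].round(2))
E
python3 p4.py
```

```text
(array([0.54705988, 0.19147654, 0.20046144]), [np.float64(10.2), np.float64(18.0), np.float64(26.6)]) (array([0.54632953, 0.20248705, 0.19580196]), [np.float64(11.3), np.float64(13.8), np.float64(23.3)])
mid [0.54669471 0.1969818  0.1981317 ] len 0.011978121806153237 yaw 0.06623593557664881
[0.4925 0.2019 0.2319] [0.5521 0.1965 0.1396]
[{"tx": 0.1, "ty": 0.5, "tz": 1.2, "rx": -0.2, "ry": -1.3, "rz": -3.2}, {"tx": 0.1, "ty": 0.4, "tz": 1.2, "rx": -0.2, "ry": -1.4, "rz": -3.2}, {"tx": 0.1, "ty": 0.5, "tz": 1.2, "rx": -0.3, "ry": -1.3, "rz": -3.1}, {"tx": 0.1, "ty": 0.5, "tz": 1.2, "rx": -0.2, "ry": -1.3, "rz": -3.2}, {"tx": 0.1, "ty": 0.4, "tz": 1.2, "rx": -0.2, "ry": -1.3, "rz": -3.2}, {"tx": 0, "ty": 0.5, "tz": 1.1, "rx": -0.2, "ry": -1.4, "rz": -3.2}]
[ 0.51 -0.55  2.16 -0.36  1.07 -0.87]
[{"tx": 0, "ty": -0, "tz": 1.8, "rx": -0, "ry": 0, "rz": 0}, {"tx": 0, "ty": -0, "tz": 1.9, "rx": -0, "ry": 0, "rz": 0}, {"tx": 0, "ty": -0, "tz": 1.8, "rx": -0, "ry": 0, "rz": 0}, {"tx": 0, "ty": -0, "tz": 1.9, "rx": -0, "ry": 0, "rz": 0}, {"tx": 0, "ty": -0, "tz": 1.8, "rx": -0, "ry": 0, "rz": 0}, {"tx": 0.1, "ty": -0, "tz": 1.8, "rx": -0, "ry": 0, "rz": 0}]
[ 0.43 -0.3   2.15 -0.38  0.81 -0.85]
```

Emit:
{"method": "apply_moves", "body": {
  "steps": [
    {"tx":0.1,"ty":0.5,"tz":1.2,"rx":-0.2,"ry":-1.3,"rz":-3.2},
    {"tx":0.1,"ty":0.4,"tz":1.2,"rx":-0.2,"ry":-1.4,"rz":-3.2},
    {"tx":0.1,"ty":0.5,"tz":1.2,"rx":-0.3,"ry":-1.3,"rz":-3.1},
    {"tx":0.1,"ty":0.5,"tz":1.2,"rx":-0.2,"ry":-1.3,"rz":-3.2},
    {"tx":0.1,"ty":0.4,"tz":1.2,"rx":-0.2,"ry":-1.3,"rz":-3.2},
    {"tx":0,"ty":0.5,"tz":1.1,"rx":-0.2,"ry":-1.4,"rz":-3.2},
    {"tx":0,"ty":0,"tz":0,"rx":0,"ry":0,"rz":0}
  ]
}}

```text
time: 5.9
ee_pos: [0.4923, 0.2018, 0.2314]
eef_rot: [0.137, 2.564, -0.033]
ft_force: [-0.2, -0.1, -0.4]
width: 1.001
gripper_force: 0.0
```

```bash
cat > p5.py <<'E'
from fk import *
from workcell import eyes
p,r=now(); r2=grip_R(-.09,57,1); z=r2.as_matrix()[:,2]; C=np.array([.5467,.1965,.148])
rows(p,r,C+.010*z,r2,6,1,1)
c=eyes.camera("wrist"); cv2.imwrite("pics/w2.png",c["img"][:,:,::-1]); np.save("pics/w2.npy",c,allow_pickle=True)
by=np.array([.09,.996,0])
for s in (-1,1): print(proj(c,[.5467,.1965,.198]+s*.02*by),proj(c,[.5467,.1965,.132]+s*.02*by))
E
python3 p5.py
```

```text
[{"tx": -0, "ty": 0, "tz": 1.8, "rx": -0, "ry": -0, "rz": -0.2}, {"tx": -0, "ty": 0, "tz": 1.9, "rx": -0.1, "ry": -0, "rz": -0.1}, {"tx": -0, "ty": -0, "tz": 1.8, "rx": -0, "ry": -0, "rz": -0.2}, {"tx": -0, "ty": -0, "tz": 1.8, "rx": -0, "ry": -0, "rz": -0.1}, {"tx": -0, "ty": -0, "tz": 1.8, "rx": -0.1, "ry": -0.1, "rz": -0.2}, {"tx": -0, "ty": -0, "tz": 1.9, "rx": -0, "ry": 0, "rz": -0.1}]
[284.69186295 292.94622201] [289.02475411 220.47203425]
[346.15902659 292.13478473] [340.98045579 219.71763409]
```

View pics/w2.png

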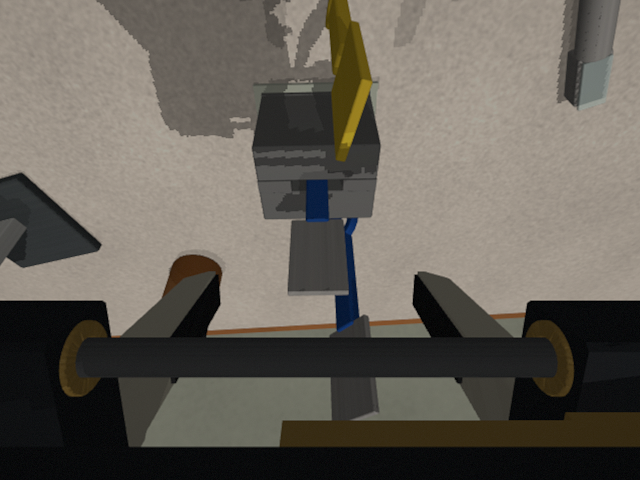

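The blade is square between the fingers, with edges at columns 288-348 at the top and 291-347 at the bottom; the finger mid is about 317. I'll go in and grip.

Emit:
{"method": "apply_moves", "body": {
  "steps": [
    {"tx":0,"ty":0,"tz":1.8,"rx":0,"ry":0,"rz":0},
    {"tx":0,"ty":0.1,"tz":1.9,"rx":0,"ry":0,"rz":0},
    {"tx":0,"ty":0,"tz":1.8,"rx":0,"ry":0,"rz":0},
    {"tx":0,"ty":0,"tz":1.8,"rx":0,"ry":0,"rz":0},
    {"tx":0,"ty":0,"tz":1.8,"rx":0,"ry":0,"rz":0},
    {"tx":0,"ty":0,"tz":1.9,"rx":0,"ry":0,"rz":0},
    {"tx":0,"ty":0,"tz":0,"rx":0,"ry":0,"rz":0}
  ]
}}

```text
time: 6.82
ee_pos: [0.5528, 0.1966, 0.1401]
eef_rot: [0.138, 2.563, -0.033]
ft_force: [0.2, -0.0, 0.6]
width: 0.999
gripper_force: 0.0
```

Emit:
{"method": "apply_moves", "body": {
  "steps": [
    {"tx":0,"ty":0,"tz":0,"rx":0,"ry":0,"rz":0},
    {"tx":0,"ty":0,"tz":0,"rx":0,"ry":0,"rz":0},
    {"tx":0,"ty":0,"tz":0,"rx":0,"ry":0,"rz":0},
    {"tx":0,"ty":0,"tz":0,"rx":0,"ry":0,"rz":0},
    {"tx":0,"ty":0,"tz":0,"rx":0,"ry":0,"rz":0},
    {"tx":0,"ty":0,"tz":0,"rx":0,"ry":0,"rz":0}
  ],
  "jaw": 255,
  "grip_force": 50
}}

```text
time: 7.58
ee_pos: [0.5531, 0.1973, 0.1411]
eef_rot: [0.135, 2.561, -0.032]
ft_force: [-0.2, 0.2, -0.2]
width: 0.428
gripper_force: 50.0
```

```bash
cat > p6.py <<'E'
from fk import *
from workcell import env
P=fit(); s=env.read_state(); q=s["joints"]; p,r=now(); print(np.round(q,2),s["width"]*93)
p1=p+[0,0,.16]; p,r=rows(p,r,p1,r,4,1,1); q,e=ik(p,r,P,q); print(q.round(2),e)
# carry to y=0, past vertical
for k in range(1,3): pass
tgt=np.array([.55,.03,.24]); r2=grip_R(0,140,1)
p0,r0=p,r
for f in np.linspace(.2,1,5):
    rt=r0*R.from_rotvec((r0.inv()*r2).as_rotvec()*f); q,e=ik(p0+(tgt-p0)*f,rt,P,q); print(q.round(2),round(e,4))
rows(p,r,tgt,r2,10,1,1)
E
python3 p6.py
```

```text
[ 0.43 -0.29  2.15 -0.39  0.81 -0.83] 39.76692437919352
[{"tx": -2.2, "ty": 0, "tz": -3.4, "rx": 0, "ry": 0, "rz": 0}, {"tx": -2.2, "ty": 0, "tz": -3.3, "rx": 0, "ry": 0, "rz": 0}, {"tx": -2.1, "ty": 0.1, "tz": -3.4, "rx": 0, "ry": 0, "rz": 0}, {"tx": -2.2, "ty": -0, "tz": -3.3, "rx": 0, "ry": 0, "rz": 0}]
[ 0.43 -0.41  1.94 -0.31  1.12 -0.97] 1.9884094371036554e-12
[ 0.27 -0.22  1.73 -0.11  1.36 -1.21] 0.0
[ 0.15  0.03  1.49 -0.01  1.63 -1.36] 0.0
[ 0.07  0.3   1.24  0.02  1.89 -1.45] 0.0
[ 0.02  0.59  0.97  0.01  2.16 -1.53] 0.0
[-0.03  0.88  0.7  -0.03  2.43 -1.61] 0.0
[{"tx": 0.2, "ty": -1.7, "tz": 0.6, "rx": 0.1, "ry": 8.3, "rz": -0.6}, {"tx": 0.1, "ty": -1.6, "tz": 0.6, "rx": 0.2, "ry": 8.3, "rz": -0.7}, {"tx": 0.1, "ty": -1.7, "tz": 0.6, "rx": 0.1, "ry": 8.3, "rz": -0.6}, {"tx": 0, "ty": -1.7, "tz": 0.7, "rx": 0.1, "ry": 8.3, "rz": -0.6}, {"tx": -0.1, "ty": -1.6, "tz": 0.6, "rx": 0.2, "ry": 8.3, "rz": -0.7}, {"tx": -0.1, "ty": -1.7, "tz": 0.6, "rx": 0.1, "ry": 8.3, "rz": -0.6}, {"tx": -0.2, "ty": -1.7, "tz": 0.6, "rx": 0.1, "ry": 8.3, "rz": -0.6}, {"tx": -0.3, "ty": -1.6, "tz": 0.6, "rx": 0.2, "ry": 8.3, "rz": -0.7}, {"tx": -0.4, "ty": -1.7, "tz": 0.5, "rx": 0.1, "ry": 8.3, "rz": -0.6}, {"tx": -0.4, "ty": -1.7, "tz": 0.5, "rx": 0.1, "ry": 8.3, "rz": -0.7}]
```

Emit:
{"method": "apply_moves", "body": {
  "steps": [
    {"tx":-1.1,"ty":0,"tz":-1.7,"rx":0,"ry":0,"rz":0},
    {"tx":-1.1,"ty":0,"tz":-1.7,"rx":0,"ry":0,"rz":0},
    {"tx":-1.1,"ty":0,"tz":-1.7,"rx":0,"ry":0,"rz":0},
    {"tx":-1.1,"ty":0,"tz":-1.7,"rx":0,"ry":0,"rz":0},
    {"tx":-1.1,"ty":0,"tz":-1.7,"rx":0,"ry":0,"rz":0},
    {"tx":-1.1,"ty":0,"tz":-1.7,"rx":0,"ry":0,"rz":0},
    {"tx":-1.1,"ty":0,"tz":-1.7,"rx":0,"ry":0,"rz":0},
    {"tx":-1.1,"ty":0,"tz":-1.7,"rx":0,"ry":0,"rz":0}
  ]
}}

```text
time: 8.57
ee_pos: [0.5524, 0.1964, 0.3038]
eef_rot: [0.135, 2.562, -0.032]
ft_force: [-0.2, 0.6, -0.5]
width: 0.426
gripper_force: 50.0
```

Emit:
{"method": "apply_moves", "body": {
  "steps": [
    {"tx":0,"ty":-3,"tz":0.3,"rx":0,"ry":0,"rz":0},
    {"tx":0,"ty":-4,"tz":0.3,"rx":0,"ry":0,"rz":0},
    {"tx":0,"ty":-4,"tz":0.3,"rx":0,"ry":0,"rz":0},
    {"tx":0,"ty":-3,"tz":0.3,"rx":0,"ry":4,"rz":0},
    {"tx":0,"ty":-2,"tz":0,"rx":0,"ry":8,"rz":-1},
    {"tx":0,"ty":0,"tz":0,"rx":0.5,"ry":8,"rz":-1},
    {"tx":0,"ty":0,"tz":0,"rx":0.5,"ry":8,"rz":-1},
    {"tx":0,"ty":0,"tz":0,"rx":0.5,"ry":8,"rz":-1}
  ]
}}

```text
time: 9.57
ee_pos: [0.5432, 0.0364, 0.2934]
eef_rot: [-0.063, -3.085, 0.053]
ft_force: [0.1, 0.4, -1.2]
width: 0.422
gripper_force: 50.0
```

```bash
cat > p7.py <<'E'
from fk import *
from workcell import env,eyes
P=fit(); s=env.read_state(); q=s["joints"]; p,r=now(); print(np.round(q,2),s["width"]*93,p,r.as_matrix().round(2).tolist())
tgt=np.array([.56,0,.10]); r2=grip_R(0,140,1)
p,r=rows(p,r,tgt,r2,8,1,1); q,e=ik(p,r,P,q); print(q.round(2),e)
c=eyes.camera("wrist"); a=c["img"]; c2=eyes.camera("scene"); b=c2["img"][60:360,180:580]
o=np.vstack([cv2.resize(a,(400,300)),b]); cv2.imwrite("pics/w3.png",o[:,:,::-1])
E
python3 p7.py
```

```text
[-0.    0.02  1.47 -0.03  1.71 -1.54] 39.21957204253863 [0.54315252 0.03640286 0.29340021] [[-1.0, 0.04, -0.06], [0.04, 1.0, -0.03], [0.05, -0.04, -1.0]]
[{"tx": -0.4, "ty": -0.4, "tz": 2.4, "rx": -0.1, "ry": 5.9, "rz": -0.4}, {"tx": -0.6, "ty": -0.3, "tz": 2.4, "rx": -0.1, "ry": 5.8, "rz": -0.4}, {"tx": -0.8, "ty": -0.4, "tz": 2.3, "rx": -0.1, "ry": 5.9, "rz": -0.3}, {"tx": -1.1, "ty": -0.4, "tz": 2.2, "rx": -0.1, "ry": 5.8, "rz": -0.4}, {"tx": -1.3, "ty": -0.4, "tz": 2, "rx": -0.1, "ry": 5.9, "rz": -0.4}, {"tx": -1.4, "ty": -0.4, "tz": 2, "rx": -0.1, "ry": 5.8, "rz": -0.4}, {"tx": -1.7, "ty": -0.4, "tz": 1.7, "rx": -0.1, "ry": 5.9, "rz": -0.4}, {"tx": -1.9, "ty": -0.5, "tz": 1.6, "rx": -0.1, "ry": 5.8, "rz": -0.4}]
[-0.06  1.03  0.73 -0.06  2.25 -1.65] 3.6748980459505104e-10
```

View pics/w3.png

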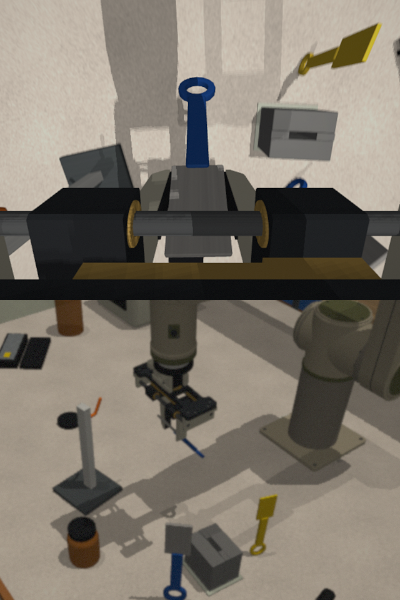

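The scraper is out and held by the blade; the eye shows at wrist pixel (315,142) full-res. Next I check whether it has turned between the pads.

Run:
```python
from fk import *
from workcell import eyes
c=eyes.camera("wrist"); np.save("pics/w3.npy",c,allow_pickle=True)
p,r=now()
for a in (40,45,50,57,65,70):
    for L in (.125,):
        e=np.array([np.cos(np.radians(a)),0,np.sin(np.radians(a))]); print(a,proj(c,p+r.apply([0,0,-.01]+L*e)).round(0))
h=cv2.cvtColor(c["img"],cv2.COLOR_RGB2HSV); m=((h[...,0]>105)&(h[...,0]<130)&(h[...,1]>120)); m[:, :200]=0;m[:,420:]=0;m[250:]=0
ys,xs=np.nonzero(m); print(ys.min(),ys.max(),xs[ys<ys.min()+45].mean(),xs[ys<ys.min()+45].min(),xs[ys<ys.min()+45].max())
```

```text
40 [315.  94.]
45 [315. 108.]
50 [315. 122.]
57 [315. 141.]
65 [315. 163.]
70 [315. 177.]
124 249 314.69567757009344 286 343
```

Run:
```python
from fk import *
p,r=now(); r2=grip_R(0,142,1)
p,r=rows(p,r,np.array([.56,0,.09]),r2,8,1,1)
p,r=rows(p,r,np.array([.56,0,.010]),r2,7,1,1);print(p)
```

```text
[{"tx": -0.4, "ty": -0.4, "tz": 2.5, "rx": -0.1, "ry": 6.1, "rz": -0.4}, {"tx": -0.6, "ty": -0.3, "tz": 2.4, "rx": -0.1, "ry": 6.1, "rz": -0.4}, {"tx": -0.9, "ty": -0.4, "tz": 2.4, "rx": -0.1, "ry": 6.1, "rz": -0.4}, {"tx": -1.1, "ty": -0.4, "tz": 2.3, "rx": -0.1, "ry": 6.1, "rz": -0.3}, {"tx": -1.3, "ty": -0.4, "tz": 2.1, "rx": -0.1, "ry": 6.1, "rz": -0.4}, {"tx": -1.6, "ty": -0.4, "tz": 1.9, "rx": -0.1, "ry": 6.1, "rz": -0.4}, {"tx": -1.8, "ty": -0.4, "tz": 1.8, "rx": -0.1, "ry": 6.1, "rz": -0.4}, {"tx": -1.9, "ty": -0.5, "tz": 1.6, "rx": -0.1, "ry": 6.1, "rz": -0.4}]
[{"tx": -0.9, "ty": 0, "tz": 0.7, "rx": 0, "ry": -0, "rz": 0}, {"tx": -0.9, "ty": 0, "tz": 0.7, "rx": 0, "ry": -0, "rz": 0}, {"tx": -0.9, "ty": 0, "tz": 0.7, "rx": 0, "ry": -0, "rz": 0}, {"tx": -0.9, "ty": 0, "tz": 0.7, "rx": 0, "ry": -0, "rz": 0}, {"tx": -0.9, "ty": 0, "tz": 0.7, "rx": 0, "ry": -0, "rz": 0}, {"tx": -0.9, "ty": 0, "tz": 0.7, "rx": 0, "ry": -0, "rz": 0}, {"tx": -0.9, "ty": 0, "tz": 0.7, "rx": 0, "ry": -0, "rz": 0}]
[ 5.60065767e-01 -2.78724291e-04  1.04063524e-02]
```

Emit:
{"method": "apply_moves", "body": {
  "steps": [
    {"tx":-0.4,"ty":-0.4,"tz":2.5,"rx":-0.1,"ry":6.1,"rz":-0.4},
    {"tx":-0.6,"ty":-0.3,"tz":2.4,"rx":-0.1,"ry":6.1,"rz":-0.4},
    {"tx":-0.9,"ty":-0.4,"tz":2.4,"rx":-0.1,"ry":6.1,"rz":-0.4},
    {"tx":-1.1,"ty":-0.4,"tz":2.3,"rx":-0.1,"ry":6.1,"rz":-0.3},
    {"tx":-1.3,"ty":-0.4,"tz":2.1,"rx":-0.1,"ry":6.1,"rz":-0.4},
    {"tx":-1.6,"ty":-0.4,"tz":1.9,"rx":-0.1,"ry":6.1,"rz":-0.4},
    {"tx":-1.8,"ty":-0.4,"tz":1.8,"rx":-0.1,"ry":6.1,"rz":-0.4},
    {"tx":-1.9,"ty":-0.5,"tz":1.6,"rx":-0.1,"ry":6.1,"rz":-0.4}
  ]
}}

```text
time: 10.72
ee_pos: [0.5609, -0.0003, 0.0942]
eef_rot: [0.001, -2.241, -0.0]
ft_force: [1.1, 0.4, -1.2]
width: 0.423
gripper_force: 50.0
```

Emit:
{"method": "apply_moves", "body": {
  "steps": [
    {"tx":-0.9,"ty":0,"tz":0.7,"rx":0,"ry":0,"rz":0},
    {"tx":-0.9,"ty":0,"tz":0.7,"rx":0,"ry":0,"rz":0},
    {"tx":-0.9,"ty":0,"tz":0.7,"rx":0,"ry":0,"rz":0},
    {"tx":-0.9,"ty":0,"tz":0.7,"rx":0,"ry":0,"rz":0},
    {"tx":-0.9,"ty":0,"tz":0.7,"rx":0,"ry":0,"rz":0},
    {"tx":-0.9,"ty":0,"tz":0.7,"rx":0,"ry":0,"rz":0},
    {"tx":0,"ty":0,"tz":0,"rx":0,"ry":0,"rz":0}
  ]
}}

```text
time: 11.6
ee_pos: [0.5593, -0.0001, 0.0227]
eef_rot: [0.0, -2.234, -0.001]
ft_force: [0.4, 0.4, -0.7]
width: 0.426
gripper_force: 50.0
```

Run:
```python
from fk import *
from workcell import env
p,r=now(); print(p,r.as_matrix()[:,2].round(3),env.read_state()["joints"].round(2),env.read_state()["ft_force"])
C=p+r.apply([0,0,-.01]); e=r.apply([np.cos(np.radians(57)),0,np.sin(np.radians(57))]); print("grip z",C,"eye end z",(C+.145*e)[2]-.004, "tip corner z",(p+r.apply([-.0075,0,0]))[2],(p+r.apply([.0075,0,0]))[2])
```

```text
[ 5.59267184e-01 -9.69184161e-05  2.27416948e-02] [-0.788  0.001 -0.616] [-0.06  1.16  0.68 -0.06  2.2  -1.64] [ 0.36182548  0.43194919 -0.66656038]
grip z [ 5.67144638e-01 -1.03531651e-04  2.89017007e-02] eye end z 0.012201896697513082 tip corner z 0.016833606900718223 0.02864978276198331
```

Emit:
{"method": "apply_moves", "body": {
  "steps": [
    {"tx":-0.5,"ty":0,"tz":0.4,"rx":0,"ry":0,"rz":0},
    {"tx":-0.5,"ty":0,"tz":0.4,"rx":0,"ry":0,"rz":0},
    {"tx":0,"ty":0,"tz":0,"rx":0,"ry":0,"rz":0}
  ]
}}

```text
time: 11.98
ee_pos: [0.5615, -0.0003, 0.0132]
eef_rot: [0.0, -2.24, -0.001]
ft_force: [2.1, -0.2, 7.2]
width: 0.423
gripper_force: 50.0
```

Emit:
{"method": "apply_moves", "body": {
  "steps": [
    {"tx":0,"ty":0,"tz":0,"rx":0,"ry":0,"rz":0},
    {"tx":0,"ty":0,"tz":0,"rx":0,"ry":0,"rz":0},
    {"tx":0,"ty":0,"tz":0,"rx":0,"ry":0,"rz":0},
    {"tx":0,"ty":0,"tz":0,"rx":0,"ry":0,"rz":0},
    {"tx":0,"ty":0,"tz":0,"rx":0,"ry":0,"rz":0},
    {"tx":0,"ty":0,"tz":0,"rx":0,"ry":0,"rz":0}
  ],
  "jaw": 0,
  "grip_force": 20
}}

```text
time: 12.72
ee_pos: [0.5615, -0.0002, 0.0133]
eef_rot: [0.0, -2.24, -0.001]
ft_force: [2.3, -0.6, 6.9]
width: 0.986
gripper_force: 0.0
```

```bash
cat > p8.py <<'E'
from fk import *
from workcell import env,eyes
P=fit(); q=env.read_state()["joints"]; p,r=now(); print(p)
up=p+np.array([.03,0,.04]); p,r=rows(p,r,up,r,3,1,1)
r2=grip_R(0,90,1); p,r=rows(p,r,np.array([.53,0,.20]),r2,7,1,1); print(ik(p,r,P,q)[0].round(2))
E
python3 p8.py
```

```text
[ 5.61539591e-01 -2.47895445e-04  1.32612929e-02]
[{"tx": 0.4, "ty": 0, "tz": -1.6, "rx": -0, "ry": 0, "rz": -0}, {"tx": 0.4, "ty": 0, "tz": -1.6, "rx": 0, "ry": 0, "rz": 0}, {"tx": 0.5, "ty": 0, "tz": -1.6, "rx": 0, "ry": 0, "rz": 0}]
[{"tx": 2.2, "ty": 0, "tz": -0.6, "rx": 0, "ry": -7.4, "rz": 0}, {"tx": 2.1, "ty": 0, "tz": -0.9, "rx": 0, "ry": -7.4, "rz": 0}, {"tx": 1.9, "ty": 0, "tz": -1.2, "rx": 0, "ry": -7.3, "rz": 0}, {"tx": 1.8, "ty": 0, "tz": -1.4, "rx": 0, "ry": -7.4, "rz": 0}, {"tx": 1.6, "ty": 0, "tz": -1.6, "rx": 0, "ry": -7.4, "rz": -0}, {"tx": 1.4, "ty": 0, "tz": -1.8, "rx": 0, "ry": -7.4, "rz": -0}, {"tx": 1.1, "ty": 0, "tz": -2, "rx": 0, "ry": -7.3, "rz": -0}]
[-0.1  -0.05  1.71  0.    1.49 -1.67]
```

Emit:
{"method": "apply_moves", "body": {
  "steps": [
    {"tx":0.4,"ty":0,"tz":-1.6,"rx":0,"ry":0,"rz":0},
    {"tx":0.4,"ty":0,"tz":-1.6,"rx":0,"ry":0,"rz":0},
    {"tx":0.5,"ty":0,"tz":-1.6,"rx":0,"ry":0,"rz":0},
    {"tx":2,"ty":0,"tz":-0.6,"rx":0,"ry":-7.4,"rz":0},
    {"tx":2,"ty":0,"tz":-0.9,"rx":0,"ry":-7.4,"rz":0},
    {"tx":2,"ty":0,"tz":-1.2,"rx":0,"ry":-7.4,"rz":0},
    {"tx":2,"ty":0,"tz":-1.4,"rx":0,"ry":-7.4,"rz":0},
    {"tx":1,"ty":0,"tz":-1.6,"rx":0,"ry":-7.4,"rz":0}
  ]
}}

```text
time: 13.72
ee_pos: [0.5533, -0.0004, 0.1545]
eef_rot: [0.0, -2.881, -0.001]
ft_force: [0.6, 1.1, 1.4]
width: 0.999
gripper_force: 0.0
```

Emit:
{"method": "apply_moves", "body": {
  "steps": [
    {"tx":2,"ty":0,"tz":-1.8,"rx":0,"ry":-7.4,"rz":0},
    {"tx":1,"ty":0,"tz":-2,"rx":0,"ry":-7.4,"rz":0},
    {"tx":0,"ty":0,"tz":0,"rx":0,"ry":0,"rz":0}
  ]
}}

```text
time: 14.1
ee_pos: [0.5309, -0.0003, 0.1999]
eef_rot: [-0.0, -3.14, -0.0]
ft_force: [-0.3, -1.2, 0.2]
width: 1.0
gripper_force: 0.0
```

Run:
```python
from fk import *
from workcell import eyes
for n in ("top","wrist"):
    c=eyes.camera(n); np.save(f"pics/{n}4.npy",c,allow_pickle=True); cv2.imwrite(f"pics/{n}4.png",c["img"][:,:,::-1])
print(now()[0],now()[1].as_matrix().round(2).tolist())
t=load("top4")["img"]; w=load("wrist4")["img"]
o=np.zeros((600,640,3),np.uint8);o[:480]=w;
x=t[190:310,270:480]; o[480:600,:210]=x; cv2.imwrite("pics/v4.png",o[:,:,::-1])
```

```text
[ 5.31446726e-01 -4.07462440e-04  1.97186745e-01] [[-1.0, 0.0, -0.01], [0.0, 1.0, 0.0], [0.01, 0.0, -1.0]]
```

View pics/v4.png

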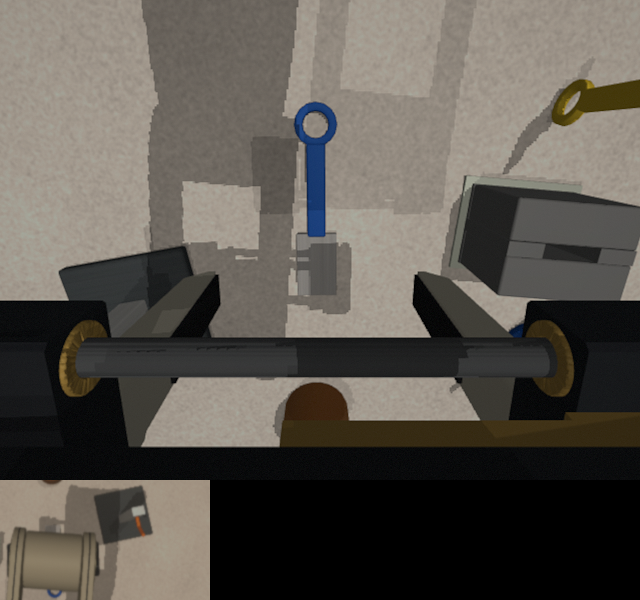

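The scraper lies flat: wrist eye (315,123), blade end (316,295). Next I measure it and the peg in the first scene and top pictures.

```bash
cat > m2.py <<'E'
from h import *
w=load("wrist4")
eye=atz(w,315.5,123,.008);end=atz(w,316.5,295.5,.0075); print("eye",eye,"bladeend",end,"d",np.linalg.norm((eye-end)[:2]))
s=load("scene0");t=load("top0"); 
for n,c,b in (("scene",s,(140,190,255,300)),("top",t,(215,255,395,425)),("top4",load("top4"),(190,310,380,460))):
    h=cv2.cvtColor(c["img"],cv2.COLOR_RGB2HSV); m=(h[...,0]<14)&(h[...,1]>130)&(h[...,2]>60); k=np.zeros_like(m);k[b[0]:b[1],b[2]:b[3]]=m[b[0]:b[1],b[2]:b[3]]
    ys,xs=np.nonzero(k); print(n,len(xs)); 
    for y in range(ys.min(),ys.max()+1,2): print(y,xs[ys==y].min(),xs[ys==y].max(),end="; ")
    print()
E
python3 m2.py
```

```text
eye [ 4.47615979e-01 -8.68852514e-05  8.00000000e-03] bladeend [0.61928659 0.00093657 0.0075    ] d 0.17167366687335
scene 56
158 279 280; 160 278 280; 162 277 280; 164 277 279; 166 276 278; 168 276 277; 170 275 277; 172 274 276; 174 271 275; 176 271 272; 
top 72
227 406 408; 229 405 409; 231 406 409; 233 406 409; 235 407 410; 237 408 410; 239 409 411; 241 410 412; 243 411 414; 245 412 414; 
top4 72
227 406 408; 229 405 409; 231 406 409; 233 406 409; 235 407 410; 237 408 410; 239 409 411; 241 410 412; 243 411 414; 245 412 414;
```

Run:
```python
from h import *
s=load("scene0");t=load("top0"); D=lambda x,y:(360+(x-565)/3.3-.35,185+(y-210)/3.3-.35)
tip=tri((s,279.2,159.3),(t,413,244.2)); print("tip",tip)
post=atz(t,*D(725.3,329.8),.264); print("post top",post, "tip at .258 top-only",atz(t,413,244.2,.258),"scene-only",atz(s,279.2,159.3,.258))
for T in (tip[0],atz(t,413,244.2,.258)):
    d=(post-T)[:2]; print("dist",np.linalg.norm(d),"(want .053) yaw",np.arctan2(d[1],d[0]))
for nm,c,(y0,y1,x0,x1) in (("s",s,(150,190,250,295)),("t",t,(210,252,395,425))):
    pass
o=np.hstack([cv2.resize(s["img"][150:190,250:295],None,fx=8,fy=8,interpolation=cv2.INTER_CUBIC),cv2.resize(t["img"][210:250,390:430],None,fx=8,fy=8,interpolation=cv2.INTER_CUBIC)])
cv2.imwrite("pics/peg.png",o[:,:,::-1])
```

```text
tip (array([ 0.58008603, -0.19919463,  0.25440458]), [np.float64(0.2), np.float64(0.2)])
post top [ 0.63009805 -0.18880278  0.264     ] tip at .258 top-only [ 0.57981867 -0.19851589  0.258     ] scene-only [ 0.58278484 -0.19488513  0.258     ]
dist 0.051080263063168374 (want .053) yaw 0.2048716788870516
dist 0.05120898830846935 (want .053) yaw 0.19083193582774835
```

View pics/peg.png

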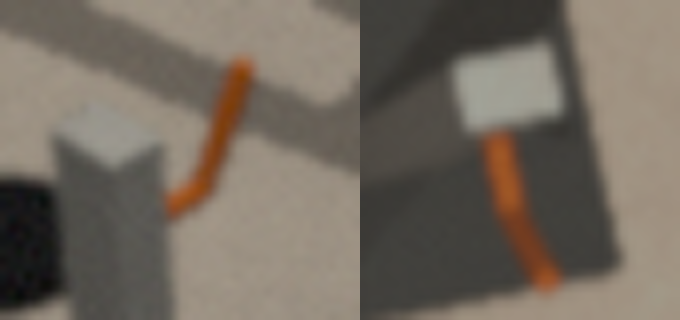

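Run:
```python
from fk import *
p,r=now(); r2=grip_R(0,90,1)
p,r=rows(p,r,np.array([.5176,.0003,.03]),r2,5,1,1)
p,r=rows(p,r,np.array([.5176,.0003,.0025]),r2,3,2,1); print(p)
```

```text
[{"tx": 0.3, "ty": 0, "tz": 3.3, "rx": 0, "ry": -0.1, "rz": -0}, {"tx": 0.2, "ty": 0, "tz": 3.4, "rx": 0, "ry": -0.1, "rz": -0}, {"tx": 0.3, "ty": 0, "tz": 3.3, "rx": 0, "ry": -0.1, "rz": -0}, {"tx": 0.2, "ty": 0, "tz": 3.4, "rx": 0, "ry": -0.1, "rz": -0}, {"tx": 0.3, "ty": 0.1, "tz": 3.3, "rx": 0, "ry": -0, "rz": -0}]
[{"tx": 0, "ty": -0.01, "tz": 0.92, "rx": 0, "ry": -0, "rz": -0}, {"tx": 0.01, "ty": -0.02, "tz": 0.93, "rx": 0, "ry": -0, "rz": -0}, {"tx": 0, "ty": -0.01, "tz": 0.92, "rx": 0, "ry": -0, "rz": -0}]
[5.17613412e-01 3.19069282e-04 2.54471510e-03]
```

Emit:
{"method": "apply_moves", "body": {
  "steps": [
    {"tx":0.3,"ty":0,"tz":3.3,"rx":0,"ry":-0.1,"rz":0},
    {"tx":0.2,"ty":0,"tz":3.4,"rx":0,"ry":-0.1,"rz":0},
    {"tx":0.3,"ty":0,"tz":3.3,"rx":0,"ry":-0.1,"rz":0},
    {"tx":0.2,"ty":0,"tz":3.4,"rx":0,"ry":0,"rz":0},
    {"tx":0.3,"ty":0,"tz":3.3,"rx":0,"ry":0,"rz":0},
    {"tx":0,"ty":0,"tz":0,"rx":0,"ry":0,"rz":0},
    {"tx":0,"ty":0,"tz":0,"rx":0,"ry":0,"rz":0}
  ]
}}

```text
time: 15.08
ee_pos: [0.5182, -0.0003, 0.0297]
eef_rot: [-0.0, -3.138, -0.001]
ft_force: [1.0, 0.6, 0.2]
width: 1.0
gripper_force: 0.0
```

Emit:
{"method": "apply_moves", "body": {
  "steps": [
    {"tx":0,"ty":0,"tz":0.9,"rx":0,"ry":0,"rz":0},
    {"tx":0,"ty":0,"tz":0.9,"rx":0,"ry":0,"rz":0},
    {"tx":0,"ty":0,"tz":0.9,"rx":0,"ry":0,"rz":0},
    {"tx":0,"ty":0,"tz":0,"rx":0,"ry":0,"rz":0},
    {"tx":0,"ty":0,"tz":0,"rx":0,"ry":0,"rz":0}
  ]
}}

```text
time: 15.7
ee_pos: [0.5175, -0.0002, 0.0026]
eef_rot: [-0.0, -3.139, -0.001]
ft_force: [0.6, -0.3, 0.1]
width: 0.999
gripper_force: 0.0
```

Emit:
{"method": "apply_moves", "body": {
  "steps": [
    {"tx":0,"ty":0,"tz":0,"rx":0,"ry":0,"rz":0},
    {"tx":0,"ty":0,"tz":0,"rx":0,"ry":0,"rz":0},
    {"tx":0,"ty":0,"tz":0,"rx":0,"ry":0,"rz":0},
    {"tx":0,"ty":0,"tz":0,"rx":0,"ry":0,"rz":0},
    {"tx":0,"ty":0,"tz":0,"rx":0,"ry":0,"rz":0},
    {"tx":0,"ty":0,"tz":0,"rx":0,"ry":0,"rz":0},
    {"tx":0,"ty":0,"tz":0,"rx":0,"ry":0,"rz":0}
  ],
  "jaw": 255,
  "grip_force": 50
}}

```text
time: 16.58
ee_pos: [0.5175, -0.0002, 0.0025]
eef_rot: [-0.0, -3.139, -0.001]
ft_force: [-0.3, 0.6, -1.0]
width: 0.292
gripper_force: 0.0
```

Emit:
{"method": "apply_moves", "body": {
  "steps": [
    {"tx":0,"ty":0,"tz":-2,"rx":0,"ry":0,"rz":0},
    {"tx":0,"ty":0,"tz":-5,"rx":0,"ry":0,"rz":0},
    {"tx":0,"ty":0,"tz":-6,"rx":0,"ry":0,"rz":0},
    {"tx":0,"ty":0,"tz":-6,"rx":0,"ry":0,"rz":0},
    {"tx":0,"ty":0,"tz":-6,"rx":0,"ry":0,"rz":0},
    {"tx":0,"ty":0,"tz":-3,"rx":0,"ry":0,"rz":0},
    {"tx":0,"ty":0,"tz":0,"rx":0,"ry":0,"rz":0}
  ]
}}

```text
time: 17.45
ee_pos: [0.5198, -0.0006, 0.2859]
eef_rot: [0.0, 3.138, 0.0]
ft_force: [-0.5, -0.1, -0.8]
width: 0.008
gripper_force: 0.0
```

```bash
cat > p9.py <<'E'
from fk import *
from workcell import env,eyes
P=fit(); s=env.read_state(); q=s["joints"]; p,r=now(); print(np.round(q,2),s["width"]*93,p)
c=eyes.camera("wrist"); np.save("pics/w5.npy",c,allow_pickle=True)
h=cv2.cvtColor(c["img"],cv2.COLOR_RGB2HSV); m=((h[...,0]>105)&(h[...,0]<130)&(h[...,1]>120)); m[:, :230]=0;m[:,400:]=0;m[330:]=0
n,lab,st,ce=cv2.connectedComponentsWithStats(m.astype(np.uint8)); k=1+st[1:,4].argmax(); print(st[k])
L,T,W,H,_=st[k]; ring=(lab==k)[T:T+60].any(0)
xs=np.nonzero(ring)[0]; print("ring cols",xs.min(),xs.max(),"top row",T)
for a in (-10,-5,0,5,10):
    e=np.array([np.cos(np.radians(a)),0,np.sin(np.radians(a))]); b=np.array([0,0,-.003])
    print(a,proj(c,p+r.apply(b+.070*e)).round(0),"end",proj(c,p+r.apply(b+.090*e)).round(0))
E
python3 p9.py
```

```text
[-0.1  -0.11  1.61  0.    1.64 -1.67] 0.6978829142356224 [ 0.51983914 -0.00057616  0.2859014 ]
[ 299  118   34  107 1543]
ring cols 299 332 top row 118
-10 [314. 142.] end [314.  87.]
-5 [315. 139.] end [314.  87.]
0 [315. 139.] end [315.  89.]
5 [315. 139.] end [315.  92.]
10 [315. 141.] end [315.  96.]
```

The fingers were still closing at 27 mm when I lifted, so the scraper stayed on the bench. I'll check where it lies and try again.

Run:
```python
from fk import *
c=load("w5"); h=cv2.cvtColor(c["img"],cv2.COLOR_RGB2HSV); m=((h[...,0]>105)&(h[...,0]<130)&(h[...,1]>120)); m[:, :230]=0;m[:,400:]=0;m[330:]=0
n,lab,st,ce=cv2.connectedComponentsWithStats(m.astype(np.uint8)); k=1+st[1:,4].argmax(); m=lab==k
top=np.nonzero(m.any(1))[0].min(); wid=m.sum(1)
xs=np.nonzero(m[top:top+34].any(0))[0]; cx=(xs.min()+xs.max())/2
print("eye",atz(c,cx,top+(xs.max()-xs.min()+1)/2,.008),"handle centre row190",atz(c,np.nonzero(m[190])[0].mean(),190,.01), "eye outer w", atz(c,xs.max()+.5,top+17,.008)[:2]-atz(c,xs.min()-.5,top+17,.008)[:2])
p,r=now(); r2=grip_R(0,90,1); p,r=rows(p,r,np.array([.5176,.0003,.03]),r2,6,1,1)
```

```text
eye [ 4.48593512e-01 -3.61376688e-04  8.00000000e-03] handle centre row190 [ 5.11957166e-01 -3.54412895e-04  1.00000000e-02] eye outer w [-1.82334912e-05  3.92284345e-02]
[{"tx": 0, "ty": 0, "tz": 4.2, "rx": 0, "ry": -0, "rz": 0}, {"tx": 0, "ty": 0, "tz": 4.2, "rx": 0, "ry": -0, "rz": 0}, {"tx": 0.1, "ty": 0, "tz": 4.3, "rx": 0, "ry": -0, "rz": 0}, {"tx": -0, "ty": 0, "tz": 4.2, "rx": 0, "ry": -0, "rz": 0}, {"tx": -0, "ty": 0, "tz": 4.2, "rx": 0, "ry": -0, "rz": 0}, {"tx": 0, "ty": 0.1, "tz": 4.2, "rx": 0, "ry": -0, "rz": 0}]
```

Emit:
{"method": "apply_moves", "body": {
  "steps": [
    {"tx":0,"ty":0,"tz":0,"rx":0,"ry":0,"rz":0},
    {"tx":0.1,"ty":0,"tz":4.2,"rx":0,"ry":0,"rz":0},
    {"tx":0.1,"ty":0,"tz":4.2,"rx":0,"ry":0,"rz":0},
    {"tx":0,"ty":0,"tz":4.2,"rx":0,"ry":0,"rz":0},
    {"tx":0,"ty":0,"tz":4.2,"rx":0,"ry":0,"rz":0},
    {"tx":0,"ty":0,"tz":4.2,"rx":0,"ry":0,"rz":0},
    {"tx":0,"ty":0,"tz":4.2,"rx":0,"ry":0,"rz":0},
    {"tx":0,"ty":0,"tz":0,"rx":0,"ry":0,"rz":0}
  ],
  "jaw": 140
}}

```text
time: 18.5
ee_pos: [0.5102, 0.0003, 0.0252]
eef_rot: [0.0, -3.128, -0.003]
ft_force: [-0.6, 0.4, 0.8]
width: 0.453
gripper_force: 0.0
```

Emit:
{"method": "apply_moves", "body": {
  "steps": [
    {"tx":-0.6,"ty":0,"tz":0.5,"rx":0,"ry":-0.8,"rz":0},
    {"tx":0,"ty":0,"tz":0.6,"rx":0,"ry":0,"rz":0},
    {"tx":0,"ty":0,"tz":0.6,"rx":0,"ry":0,"rz":0},
    {"tx":0,"ty":0,"tz":0.5,"rx":0,"ry":0,"rz":0},
    {"tx":0,"ty":0,"tz":0,"rx":0,"ry":0,"rz":0}
  ]
}}

```text
time: 19.12
ee_pos: [0.5214, -0.0002, 0.0081]
eef_rot: [-0.0, 3.131, 0.001]
ft_force: [-0.1, 1.0, -0.0]
width: 0.452
gripper_force: 0.0
```

Emit:
{"method": "apply_moves", "body": {
  "steps": [
    {"tx":0,"ty":0,"tz":0,"rx":0,"ry":0,"rz":0},
    {"tx":0,"ty":0,"tz":0,"rx":0,"ry":0,"rz":0},
    {"tx":0,"ty":0,"tz":0,"rx":0,"ry":0,"rz":0},
    {"tx":0,"ty":0,"tz":0,"rx":0,"ry":0,"rz":0},
    {"tx":0,"ty":0,"tz":0,"rx":0,"ry":0,"rz":0},
    {"tx":0,"ty":0,"tz":0,"rx":0,"ry":0,"rz":0},
    {"tx":0,"ty":0,"tz":0,"rx":0,"ry":0,"rz":0},
    {"tx":0,"ty":0,"tz":0,"rx":0,"ry":0,"rz":0}
  ],
  "jaw": 255,
  "grip_force": 50
}}

```text
time: 20.12
ee_pos: [0.5219, -0.0002, 0.0087]
eef_rot: [-0.0, 3.13, 0.001]
ft_force: [0.2, -0.4, 3.2]
width: 0.162
gripper_force: 50.0
```

Emit:
{"method": "apply_moves", "body": {
  "steps": [
    {"tx":0,"ty":0,"tz":0,"rx":0,"ry":0,"rz":0},
    {"tx":0,"ty":0,"tz":0,"rx":0,"ry":0,"rz":0},
    {"tx":0.3,"ty":0,"tz":0,"rx":0,"ry":0.6,"rz":0},
    {"tx":0,"ty":0,"tz":0.3,"rx":0,"ry":0,"rz":0},
    {"tx":0,"ty":0,"tz":0.3,"rx":0,"ry":0,"rz":0},
    {"tx":0,"ty":0,"tz":0,"rx":0,"ry":0,"rz":0},
    {"tx":0,"ty":0,"tz":0,"rx":0,"ry":0,"rz":0}
  ],
  "jaw": 140
}}

```text
time: 21.0
ee_pos: [0.5187, -0.0002, 0.0024]
eef_rot: [-0.0, 3.141, 0.001]
ft_force: [0.5, 0.3, -0.8]
width: 0.453
gripper_force: 0.0
```

Run:
```python
from fk import *
from workcell import env,eyes
s=env.read_state(); print(s["ee_pos"],s["eef_rot"],s["width"],s["ft_force"])
c=eyes.camera("wrist"); np.save("pics/w6.npy",c,allow_pickle=True); cv2.imwrite("pics/w6.png",c["img"][:,:,::-1])
h=cv2.cvtColor(c["img"],cv2.COLOR_RGB2HSV); m=((h[...,0]>105)&(h[...,0]<130)&(h[...,1]>120)); m[:, :200]=0;m[:,430:]=0
n,lab,st,ce=cv2.connectedComponentsWithStats(m.astype(np.uint8)); k=1+st[1:,4].argmax(); m=lab==k; print(st[k])
T=st[k][1]; wid=[(y,np.nonzero(m[y])[0].min(),np.nonzero(m[y])[0].max()) for y in range(T,T+st[k][3],15)]; print(wid)
```

```text
[ 5.18705184e-01 -2.04102413e-04  2.44166441e-03] [-4.22221518e-05  3.14102093e+00  1.24255767e-03] 0.45341920670650226 [ 0.53615573  0.25182187 -0.75314225]
[  268    89    94   249 10366]
[(89, np.int64(312), np.int64(316)), (104, np.int64(281), np.int64(348)), (119, np.int64(272), np.int64(358)), (134, np.int64(269), np.int64(360)), (149, np.int64(270), np.int64(359)), (164, np.int64(277), np.int64(353)), (179, np.int64(292), np.int64(337)), (194, np.int64(295), np.int64(335)), (209, np.int64(296), np.int64(335)), (224, np.int64(296), np.int64(335)), (239, np.int64(296), np.int64(334)), (254, np.int64(297), np.int64(334)), (269, np.int64(297), np.int64(334)), (284, np.int64(297), np.int64(334)), (299, np.int64(298), np.int64(334)), (314, np.int64(298), np.int64(334)), (329, np.int64(298), np.int64(334))]
```

Emit:
{"method": "apply_moves", "body": {
  "steps": [
    {"tx":0,"ty":0,"tz":0,"rx":0,"ry":0,"rz":0},
    {"tx":0,"ty":0,"tz":0,"rx":0,"ry":0,"rz":0},
    {"tx":0,"ty":0,"tz":0,"rx":0,"ry":0,"rz":0},
    {"tx":0,"ty":0,"tz":0,"rx":0,"ry":0,"rz":0},
    {"tx":0,"ty":0,"tz":0,"rx":0,"ry":0,"rz":0},
    {"tx":0,"ty":0,"tz":0,"rx":0,"ry":0,"rz":0}
  ],
  "jaw": 255,
  "grip_force": 50
}}

```text
time: 21.8
ee_pos: [0.5188, -0.0002, 0.0025]
eef_rot: [-0.0, 3.141, 0.001]
ft_force: [-0.2, -0.0, 0.2]
width: 0.185
gripper_force: 50.0
```

Emit:
{"method": "apply_moves", "body": {
  "steps": [
    {"tx":0,"ty":0,"tz":-1,"rx":0,"ry":0,"rz":0},
    {"tx":0,"ty":0,"tz":-2,"rx":0,"ry":0,"rz":0},
    {"tx":0,"ty":0,"tz":-2,"rx":0,"ry":0,"rz":0},
    {"tx":0,"ty":0,"tz":0,"rx":0,"ry":0,"rz":0}
  ]
}}

```text
time: 22.3
ee_pos: [0.5204, -0.0004, 0.0547]
eef_rot: [-0.0, 3.137, 0.001]
ft_force: [0.4, -0.1, -0.5]
width: 0.185
gripper_force: 50.0
```

```bash
cat > eye.py <<'E'
from fk import *
from workcell import env,eyes
def ringpos(c):
    h=cv2.cvtColor(c["img"],cv2.COLOR_RGB2HSV); m=((h[...,0]>105)&(h[...,0]<130)&(h[...,1]>120)); m[:, :200]=0;m[:,430:]=0
    n,lab,st,ce=cv2.connectedComponentsWithStats(m.astype(np.uint8)); k=1+st[1:,4].argmax(); m=lab==k
    # hole = largest enclosed background
    f=np.pad((~m).astype(np.uint8),1,constant_values=1); n,l2,s2,c2=cv2.connectedComponentsWithStats(f,connectivity=4)
    j=[i for i in range(1,n) if s2[i,0]>0 and s2[i,4]<8000]; j=max(j,key=lambda i:s2[i,4]); return c2[j]-1,s2[j]
if __name__=="__main__":
    s=env.read_state(); print(s["ee_pos"],s["width"]*93,s["gripper_force"])
    c=eyes.camera("wrist"); np.save("pics/w7.npy",c,allow_pickle=True); p,r=now()
    print(ringpos(c))
    for a in (-10,0,10):
      for L in (.066,.070,.074):
        e=np.array([np.cos(np.radians(a)),0,np.sin(np.radians(a))]); print(a,L,proj(c,p+r.apply([0,0,-.003]+L*e)).round(1))
E
python3 eye.py
python3 - <<'E'
import sys; sys.path.insert(0,'.')
E
```

```text
[ 5.20426253e-01 -4.17041515e-04  5.46907992e-02] 17.161050109269652 49.99279975891113
(array([315.37407839, 138.09041521]), array([ 288,  110,   57,   59, 2577], dtype=int32))
-10 0.066 [314.8 149.2]
-10 0.07 [314.7 139.1]
-10 0.074 [314.7 128.8]
0 0.066 [314.8 145.9]
0 0.07 [314.8 136.3]
0 0.074 [314.8 126.6]
10 0.066 [314.9 147.4]
10 0.07 [314.9 138.6]
10 0.074 [314.9 129.7]
```

```bash
cat > thr.py <<'E'
from fk import *
from workcell import env
EYE=np.array([.0695,0,-.003]); TIP=np.array([.580,-.1985,.257]); YAW=.188; POSTD=.053
f=np.array([np.cos(YAW),np.sin(YAW),0]); u=np.array([0,0,1.]); lat=np.array([-f[1],f[0],0])
sl=.5*f-.866*u
def pose(E,phi): r=grip_R(YAW,phi,-1); return E-r.apply(EYE),r
bend=TIP+.019*f+np.array([0,0,.225-TIP[2]])
WP=[("pre",TIP-.06*sl-.0*u,45),("near",TIP-.022*sl,45),("mid",TIP+.019*sl,45),("bend",bend+.002*u-.002*f,40),("lvl",bend+.010*f-.004*u,25),("seat",bend+.012*f-.007*u,12)]
if __name__=="__main__":
    P=fit(); q=np.array([-.6,-.3,2.1,.4,1,.7])
    for n,E,ph in WP:
        p,r=pose(E,ph); q,e=ik(p,r,P,q); print(n,p.round(3),q.round(2),round(e,4))
E
python3 thr.py
```

```text
pre [ 0.504 -0.213  0.258] [-0.97 -0.55  2.2   0.76  1.22  0.24] 0.0
near [ 0.523 -0.209  0.225] [-0.92 -0.48  2.22  0.78  1.13  0.21] 0.0
mid [ 0.543 -0.206  0.189] [-0.87 -0.4   2.23  0.8   1.03  0.18] 0.0
bend [ 0.555 -0.203  0.172] [-0.9  -0.35  2.28  0.96  0.98  0.02] 0.0
lvl [ 0.582 -0.198  0.157] [-0.96 -0.18  2.35  1.41  0.99 -0.46] 0.0
seat [ 0.599 -0.195  0.149] [-0.99  0.09  2.33  1.73  1.15 -0.85] 0.0
```

Emit:
{"method": "apply_moves", "body": {
  "steps": [
    {"tx":0,"ty":0,"tz":-5,"rx":0,"ry":0,"rz":0},
    {"tx":0,"ty":0,"tz":-5,"rx":0,"ry":0,"rz":5},
    {"tx":0,"ty":0,"tz":-5,"rx":0,"ry":0,"rz":10},
    {"tx":0,"ty":0,"tz":-5,"rx":0,"ry":0,"rz":10},
    {"tx":0,"ty":0,"tz":-3,"rx":0,"ry":0,"rz":10},
    {"tx":0,"ty":0,"tz":0,"rx":0,"ry":0,"rz":10},
    {"tx":0,"ty":0,"tz":0,"rx":0,"ry":0,"rz":10},
    {"tx":0,"ty":0,"tz":0,"rx":0,"ry":0,"rz":10}
  ]
}}

```text
time: 23.35
ee_pos: [0.5182, -0.0004, 0.2811]
eef_rot: [-1.695, -2.643, -0.0]
ft_force: [-0.6, -0.0, -0.8]
width: 0.187
gripper_force: 50.0
```

Emit:
{"method": "apply_moves", "body": {
  "steps": [
    {"tx":0,"ty":0,"tz":0,"rx":0,"ry":0,"rz":10},
    {"tx":0,"ty":0,"tz":0,"rx":0,"ry":0,"rz":10},
    {"tx":0,"ty":0,"tz":0,"rx":0,"ry":0,"rz":10},
    {"tx":0,"ty":0,"tz":0,"rx":0,"ry":0,"rz":10},
    {"tx":0,"ty":0,"tz":0,"rx":0,"ry":0,"rz":10},
    {"tx":0,"ty":0,"tz":0,"rx":0,"ry":0,"rz":10},
    {"tx":0,"ty":0,"tz":0,"rx":0,"ry":0,"rz":10},
    {"tx":0,"ty":0,"tz":0,"rx":0,"ry":0,"rz":10}
  ]
}}

```text
time: 24.35
ee_pos: [0.5181, -0.0004, 0.281]
eef_rot: [-2.998, -0.936, 0.002]
ft_force: [0.2, -0.2, -1.0]
width: 0.184
gripper_force: 50.0
```

Run:
```python
from thr import *
P=fit(); s=env.read_state(); q=s["joints"]; print(q.round(2),s["width"]*93)
p0,r0=now(); print(p0); p1,r1=pose(WP[0][1],45)
mid=np.array([.44,-.12,.27]); 
for A,B in (((p0,r0),(mid,grip_R(YAW,65,-1))),((mid,grip_R(YAW,65,-1)),(p1,r1))):
    for k in np.linspace(.25,1,4):
        rt=A[1]*R.from_rotvec((A[1].inv()*B[1]).as_rotvec()*k); q,e=ik(A[0]+(B[0]-A[0])*k,rt,P,q); print(q.round(2),round(e,4))
p,r=rows(p0,r0,mid,grip_R(YAW,65,-1),6,1,1)
rows(p,r,p1,r1,6,1,1); print(p1)
```

```text
[-0.1  -0.11  1.62  0.    1.64  0.87] 17.12830068624145
[ 5.18119657e-01 -3.66241229e-04  2.80988865e-01]
[-0.21 -0.27  1.76  0.06  1.55  0.86] 0.0
[-0.33 -0.42  1.9   0.13  1.48  0.84] 0.0
[-0.48 -0.57  2.03  0.22  1.44  0.8 ] 0.0
[-0.65 -0.71  2.14  0.32  1.41  0.73] 0.0
[-0.74 -0.7   2.17  0.42  1.36  0.62] 0.0
[-0.83 -0.67  2.19  0.53  1.3   0.49] 0.0
[-0.9  -0.62  2.2   0.64  1.26  0.37] 0.0
[-0.97 -0.55  2.2   0.76  1.22  0.24] 0.0
[{"tx": -2.2, "ty": 0.9, "tz": 0.2, "rx": -0.9, "ry": 4.1, "rz": 3.9}, {"tx": -2.2, "ty": 1, "tz": 0, "rx": -0.9, "ry": 4.1, "rz": 3.9}, {"tx": -2, "ty": 1.2, "tz": -0.1, "rx": -0.9, "ry": 4.1, "rz": 4}, {"tx": -2, "ty": 1.4, "tz": -0.2, "rx": -0.8, "ry": 4.2, "rz": 3.9}, {"tx": -1.8, "ty": 1.4, "tz": -0.3, "rx": -0.9, "ry": 4.1, "rz": 3.9}, {"tx": -1.8, "ty": 1.6, "tz": -0.5, "rx": -0.9, "ry": 4.1, "rz": 3.9}]
[{"tx": 0.6, "ty": 1.7, "tz": 0.5, "rx": 0, "ry": 3.3, "rz": 0}, {"tx": 0.6, "ty": 1.8, "tz": 0.6, "rx": 0, "ry": 3.4, "rz": 0}, {"tx": 0.5, "ty": 1.7, "tz": 0.6, "rx": 0, "ry": 3.3, "rz": 0}, {"tx": 0.6, "ty": 1.7, "tz": 0.6, "rx": 0, "ry": 3.3, "rz": 0}, {"tx": 0.4, "ty": 1.7, "tz": 0.6, "rx": 0, "ry": 3.4, "rz": 0}, {"tx": 0.5, "ty": 1.8, "tz": 0.7, "rx": 0, "ry": 3.3, "rz": 0}]
[ 0.50433454 -0.2128951   0.25769476]
```

Emit:
{"method": "apply_moves", "body": {
  "steps": [
    {"tx":-2.2,"ty":0.9,"tz":0.2,"rx":-0.9,"ry":4.1,"rz":3.9},
    {"tx":-2.2,"ty":1,"tz":0,"rx":-0.9,"ry":4.1,"rz":3.9},
    {"tx":-2,"ty":1.2,"tz":-0.1,"rx":-0.9,"ry":4.1,"rz":4},
    {"tx":-2,"ty":1.4,"tz":-0.2,"rx":-0.8,"ry":4.2,"rz":3.9},
    {"tx":-1.8,"ty":1.4,"tz":-0.3,"rx":-0.9,"ry":4.1,"rz":3.9},
    {"tx":-1.8,"ty":1.6,"tz":-0.5,"rx":-0.9,"ry":4.1,"rz":3.9}
  ]
}}

```text
time: 25.1
ee_pos: [0.4399, -0.1207, 0.2703]
eef_rot: [-3.012, -0.289, -0.673]
ft_force: [-0.7, -0.8, -0.7]
width: 0.189
gripper_force: 50.0
```

Emit:
{"method": "apply_moves", "body": {
  "steps": [
    {"tx":0.6,"ty":1.7,"tz":0.5,"rx":0,"ry":3.3,"rz":0},
    {"tx":0.6,"ty":1.8,"tz":0.6,"rx":0,"ry":3.4,"rz":0},
    {"tx":0.5,"ty":1.7,"tz":0.6,"rx":0,"ry":3.3,"rz":0},
    {"tx":0.6,"ty":1.7,"tz":0.6,"rx":0,"ry":3.3,"rz":0},
    {"tx":0.4,"ty":1.7,"tz":0.6,"rx":0,"ry":3.4,"rz":0},
    {"tx":0.5,"ty":1.8,"tz":0.7,"rx":0,"ry":3.3,"rz":0},
    {"tx":0,"ty":0,"tz":0,"rx":0,"ry":0,"rz":0},
    {"tx":0,"ty":0,"tz":0,"rx":0,"ry":0,"rz":0}
  ]
}}

```text
time: 26.1
ee_pos: [0.506, -0.2129, 0.2586]
eef_rot: [-2.822, -0.274, -1.17]
ft_force: [-0.4, 0.3, -1.0]
width: 0.189
gripper_force: 50.0
```

Run:
```python
from thr import *
from eye import ringpos
from workcell import eyes
p,r=now(); print(p,env.read_state()["joints"].round(2)); print("orientation err deg",np.degrees((pose(WP[0][1],45)[1].inv()*r).as_rotvec()).round(1))
c=eyes.camera("wrist"); np.save("pics/w8.npy",c,allow_pickle=True)
print("ring px",ringpos(c)[0],"pred",proj(c,p+r.apply(EYE)),"pred tip px",proj(c,TIP),"bend",proj(c,bend),"root",proj(c,bend+.024*f))
cv2.imwrite("pics/w8.png",c["img"][:,:,::-1])
```

```text
[ 0.50604482 -0.21294113  0.25861222] [-0.97 -0.54  2.2   0.76  1.22  0.24]
orientation err deg [ 0.3  0.  -0.2]
ring px [315.30667187 138.26609442] pred [317.46171189 141.50711822] pred tip px [317.2667818  170.47370422] bend [317.32054862 179.2411701 ] root [317.46718851 152.86997693]
```

View pics/w8.png

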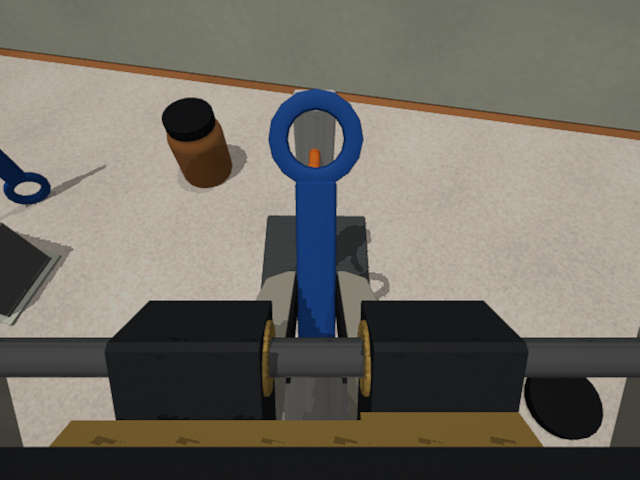

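The ring hole is at (315,138) and the orange peg is seen through it at column 314, rows 149-168: aligned sideways. I advance along the peg's slope.

```bash
cat > nxt.py <<'E'
import sys
from thr import *
def path(names,ns):
    p,r=now()
    for n,k in zip(names,ns):
        E,ph=[(w[1],w[2]) for w in WP if w[0]==n][0]; p1,r1=pose(E,ph); p,r=rows(p,r,p1,r1,k,1,1)
def look(tag):
    from workcell import eyes; from eye import ringpos
    c=eyes.camera("wrist"); np.save(f"pics/{tag}.npy",c,allow_pickle=True); p,r=now()
    rp=ringpos(c); print("ring",rp[0].round(1),rp[1],"pred",proj(c,p+r.apply(EYE)).round(1),"tip",proj(c,TIP).round(1),"tipend",proj(c,TIP-.004*sl).round(1),"bend",proj(c,bend).round(1),"root",proj(c,bend+.024*f).round(1))
    h=cv2.cvtColor(c["img"],cv2.COLOR_RGB2HSV); m=(h[...,0]<14)&(h[...,1]>130)&(h[...,2]>60); m[:,:270]=0;m[:,370:]=0;m[:95]=0;m[300:]=0
    ys,xs=np.nonzero(m)
    if len(ys): print("orange",[(int(y),int(xs[ys==y].min()),int(xs[ys==y].max())) for y in range(ys.min(),ys.max()+1,3) if (ys==y).any()])
    Ea=p+r.apply(EYE); d=Ea-TIP; print("eye rel tip: f,lat,up mm",(1e3*np.array([d@f,d@lat,d@u])).round(1))
E
python3 -c "
from nxt import *
path(['near','mid'],[4,5])"
```

```text
[{"tx": -0.3, "ty": -0, "tz": 0.9, "rx": -0.1, "ry": -0, "rz": 0.1}, {"tx": -0.3, "ty": -0, "tz": 0.9, "rx": -0, "ry": -0, "rz": 0}, {"tx": -0.3, "ty": -0, "tz": 0.9, "rx": -0.1, "ry": -0.1, "rz": 0.1}, {"tx": -0.3, "ty": -0, "tz": 0.9, "rx": -0, "ry": 0, "rz": 0.1}]
[{"tx": -0.2, "ty": -0, "tz": 0.8, "rx": -0, "ry": 0, "rz": -0}, {"tx": -0.2, "ty": -0, "tz": 0.8, "rx": -0, "ry": 0, "rz": -0}, {"tx": -0.3, "ty": -0, "tz": 0.8, "rx": -0, "ry": 0, "rz": -0}, {"tx": -0.2, "ty": -0, "tz": 0.8, "rx": -0, "ry": 0, "rz": -0}, {"tx": -0.2, "ty": -0, "tz": 0.8, "rx": -0, "ry": 0, "rz": -0}]
```

Emit:
{"method": "apply_moves", "body": {
  "steps": [
    {"tx":-0.3,"ty":0,"tz":0.9,"rx":0,"ry":0,"rz":0},
    {"tx":-0.3,"ty":0,"tz":0.9,"rx":0,"ry":0,"rz":0},
    {"tx":-0.3,"ty":0,"tz":0.9,"rx":0,"ry":0,"rz":0},
    {"tx":-0.3,"ty":0,"tz":0.9,"rx":0,"ry":0,"rz":0},
    {"tx":0,"ty":0,"tz":0,"rx":0,"ry":0,"rz":0},
    {"tx":0,"ty":0,"tz":0,"rx":0,"ry":0,"rz":0}
  ]
}}

```text
time: 26.9
ee_pos: [0.5233, -0.2101, 0.2255]
eef_rot: [-2.822, -0.275, -1.173]
ft_force: [-0.1, -0.6, -0.5]
width: 0.186
gripper_force: 50.0
```

```bash
python3 -c "
from nxt import *
look('w9'); path(['mid'],[5])"
```

```text
ring [315.3 138.2] [ 288  111   57   58 2552] pred [317.8 141.1] tip [316.4 154.2] tipend [316.4 152.3] bend [316.6 167.3] root [316.8 137.3]
orange [(132, 310, 315), (135, 308, 318), (138, 307, 319), (141, 307, 319), (144, 307, 319), (147, 305, 319), (150, 304, 319), (153, 304, 319), (156, 305, 319), (159, 305, 319), (162, 306, 318), (165, 307, 319)]
eye rel tip: f,lat,up mm [-11.   -0.7  20.1]
[{"tx": -0.2, "ty": -0, "tz": 0.8, "rx": -0, "ry": -0, "rz": 0.1}, {"tx": -0.3, "ty": -0, "tz": 0.8, "rx": -0.1, "ry": -0.1, "rz": 0}, {"tx": -0.2, "ty": -0.1, "tz": 0.8, "rx": -0, "ry": 0, "rz": 0.1}, {"tx": -0.2, "ty": 0, "tz": 0.8, "rx": -0.1, "ry": -0, "rz": 0}, {"tx": -0.2, "ty": 0, "tz": 0.8, "rx": 0, "ry": -0, "rz": 0.1}]
```

Emit:
{"method": "apply_moves", "body": {
  "steps": [
    {"tx":-0.2,"ty":-0.1,"tz":0.8,"rx":0,"ry":0,"rz":0},
    {"tx":-0.3,"ty":0,"tz":0.8,"rx":0,"ry":0,"rz":0},
    {"tx":-0.2,"ty":0,"tz":0.8,"rx":0,"ry":0,"rz":0},
    {"tx":-0.2,"ty":0,"tz":0.8,"rx":0,"ry":0,"rz":0},
    {"tx":-0.2,"ty":0,"tz":0.8,"rx":0,"ry":0,"rz":0},
    {"tx":0,"ty":0,"tz":0,"rx":0,"ry":0,"rz":0},
    {"tx":0,"ty":0,"tz":0,"rx":0,"ry":0,"rz":0}
  ]
}}

```text
time: 27.82
ee_pos: [0.5433, -0.2052, 0.1895]
eef_rot: [-2.822, -0.275, -1.173]
ft_force: [-0.3, -0.6, -1.1]
width: 0.188
gripper_force: 50.0
```

```bash
python3 -c "
from nxt import *
look('w10'); path(['bend','lvl','seat'],[4,4,4])"; python3 -c "
from workcell import env; print(env.read_state()['ft_force'])"
```

```text
ring [315.3 138.3] [ 288  110   57   59 2554] pred [317.7 141.2] tip [319.1 129.5] tipend [319.1 126.3] bend [318.7 150.9] root [318.8 115.4]
orange [(110, 312, 319), (113, 307, 321), (116, 307, 322), (119, 305, 322), (122, 303, 322), (125, 303, 322), (128, 303, 322), (131, 303, 322), (134, 304, 322), (137, 304, 322), (140, 305, 322), (143, 305, 322), (146, 305, 321), (149, 306, 321), (152, 306, 321), (155, 308, 319)]
eye rel tip: f,lat,up mm [  9.6   0.5 -15.9]
[{"tx": -0.1, "ty": 0, "tz": 0.5, "rx": -0.1, "ry": 1.2, "rz": 0.1}, {"tx": -0.1, "ty": 0, "tz": 0.6, "rx": -0, "ry": 1.2, "rz": 0}, {"tx": -0.1, "ty": 0, "tz": 0.5, "rx": -0.1, "ry": 1.2, "rz": 0.1}, {"tx": -0.2, "ty": 0, "tz": 0.5, "rx": -0, "ry": 1.3, "rz": 0.1}]
[{"tx": 0.2, "ty": 0, "tz": 0.8, "rx": -0, "ry": 3.7, "rz": -0}, {"tx": 0.1, "ty": 0, "tz": 0.7, "rx": 0, "ry": 3.8, "rz": -0}, {"tx": 0, "ty": 0, "tz": 0.8, "rx": 0, "ry": 3.7, "rz": -0}, {"tx": 0, "ty": 0, "tz": 0.8, "rx": 0, "ry": 3.8, "rz": -0}]
[{"tx": 0, "ty": 0, "tz": 0.5, "rx": 0, "ry": 3.2, "rz": -0}, {"tx": 0, "ty": 0, "tz": 0.4, "rx": 0, "ry": 3.3, "rz": -0}, {"tx": -0, "ty": 0, "tz": 0.5, "rx": 0, "ry": 3.2, "rz": -0}, {"tx": -0.1, "ty": 0, "tz": 0.5, "rx": 0, "ry": 3.3, "rz": -0}]
[ 0.38930401 -0.13044962 -1.70683339]
```

Emit:
{"method": "apply_moves", "body": {
  "steps": [
    {"tx":-0.1,"ty":0,"tz":0.5,"rx":0,"ry":1.2,"rz":0},
    {"tx":-0.1,"ty":0,"tz":0.6,"rx":0,"ry":1.2,"rz":0},
    {"tx":-0.1,"ty":0,"tz":0.5,"rx":0,"ry":1.2,"rz":0},
    {"tx":-0.2,"ty":0,"tz":0.5,"rx":0,"ry":1.2,"rz":0},
    {"tx":0,"ty":0,"tz":0,"rx":0,"ry":0,"rz":0}
  ]
}}

```text
time: 28.5
ee_pos: [0.5544, -0.2026, 0.1701]
eef_rot: [-2.763, -0.267, -1.286]
ft_force: [0.1, 0.5, -1.3]
width: 0.186
gripper_force: 50.0
```

Emit:
{"method": "apply_moves", "body": {
  "steps": [
    {"tx":0.2,"ty":0,"tz":0.8,"rx":0,"ry":3.7,"rz":0},
    {"tx":0.1,"ty":0,"tz":0.7,"rx":0,"ry":3.8,"rz":0},
    {"tx":0,"ty":0,"tz":0.8,"rx":0,"ry":3.7,"rz":0},
    {"tx":0,"ty":0,"tz":0.8,"rx":0,"ry":3.8,"rz":0},
    {"tx":0,"ty":0,"tz":0,"rx":0,"ry":0,"rz":0},
    {"tx":0,"ty":0,"tz":0,"rx":0,"ry":0,"rz":0}
  ]
}}

```text
time: 29.25
ee_pos: [0.5819, -0.198, 0.1566]
eef_rot: [-2.556, -0.249, -1.624]
ft_force: [0.9, -0.6, -0.9]
width: 0.189
gripper_force: 50.0
```

```bash
python3 -c "
from nxt import *
look('w11'); path(['seat'],[5]); print(now()[0],env.read_state()['joints'].round(2),bend-TIP)"
```

```text
Traceback (most recent call last):
  File "nxt.py", line 10, in look
    rp=ringpos(c); print("ring",rp[0].round(1),rp[1],"pred",proj(c,p+r.apply(EYE)).round(1),"tip",proj(c,TIP).round(1),"tipend",proj(c,TIP-.004*sl).round(1),"bend",proj(c,bend).round(1),"root",proj(c,bend+.024*f).round(1))
  File "eye.py", line 8, in ringpos
    j=[i for i in range(1,n) if s2[i,0]>0 and s2[i,4]<8000]; j=max(j,key=lambda i:s2[i,4]); return c2[j]-1,s2[j]
                                                               ~~~^^^^^^^^^^^^^^^^^^^^^^^^
ValueError: max() iterable argument is empty
```

The peg now crosses in front of the ring in the image, so the eye is threaded, and there is no contact force. I'll go on to the seat.

```bash
python3 -c "
from nxt import *
path(['seat'],[5]); p,r=now(); E=p+r.apply(EYE)-bend; print('eye rel bend f,lat,up mm',1e3*E@f,1e3*E@lat,1e3*E[2],env.read_state()['joints'].round(2))"
```

```text
[{"tx": 0, "ty": 0, "tz": 0.4, "rx": -0.1, "ry": 2.6, "rz": 0}, {"tx": 0, "ty": 0, "tz": 0.4, "rx": -0, "ry": 2.6, "rz": 0.1}, {"tx": -0, "ty": 0, "tz": 0.3, "rx": -0.1, "ry": 2.7, "rz": 0}, {"tx": -0.1, "ty": 0, "tz": 0.4, "rx": -0, "ry": 2.6, "rz": 0.1}, {"tx": -0, "ty": 0, "tz": 0.4, "rx": -0.1, "ry": 2.6, "rz": 0}]
eye rel bend f,lat,up mm 9.846774947038297 0.2694597235511553 -3.7284419071171584 [-0.96 -0.17  2.35  1.4   1.   -0.46]
```

Emit:
{"method": "apply_moves", "body": {
  "steps": [
    {"tx":0,"ty":0,"tz":0.4,"rx":0,"ry":2.6,"rz":0},
    {"tx":0,"ty":0,"tz":0.4,"rx":0,"ry":2.6,"rz":0},
    {"tx":0,"ty":0,"tz":0.3,"rx":0,"ry":2.7,"rz":0},
    {"tx":-0.1,"ty":0,"tz":0.4,"rx":0,"ry":2.6,"rz":0},
    {"tx":0,"ty":0,"tz":0.4,"rx":0,"ry":2.6,"rz":0},
    {"tx":0,"ty":0,"tz":0,"rx":0,"ry":0,"rz":0},
    {"tx":0,"ty":0,"tz":0,"rx":0,"ry":0,"rz":0}
  ]
}}

```text
time: 30.18
ee_pos: [0.5993, -0.1945, 0.1494]
eef_rot: [-2.341, -0.23, -1.895]
ft_force: [-0.0, -0.9, -1.0]
width: 0.188
gripper_force: 50.0
```

```bash
python3 -c "
from nxt import *
from workcell import eyes
p,r=now(); E=p+r.apply(EYE)-bend; print('eye rel bend f,lat,up mm',1e3*E@f,1e3*E@lat,1e3*E[2]); print(env.read_state()['ft_force'])
c=eyes.camera('wrist'); s=eyes.camera('scene')
o=np.hstack([c['img'][60:360,150:450],cv2.resize(s['img'][140:290,200:350],(450,450))[:300]]); cv2.imwrite('pics/h.png',o[:,:,::-1])"
```

```text
eye rel bend f,lat,up mm 12.214404253928247 0.48268053879626854 -6.968488819534491
[-0.04203604 -0.86684019 -0.96218544]
```

View pics/h.png

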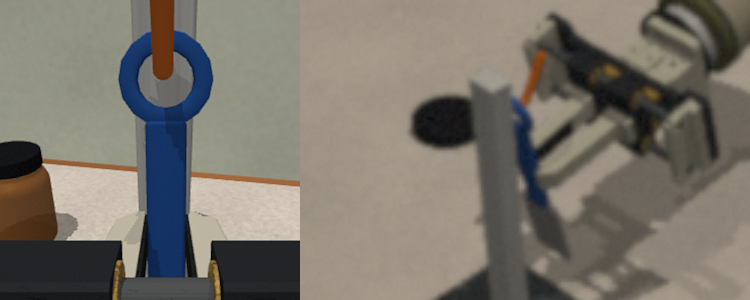

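Wrist (left): the peg passes over the ring's top and into the hole at (163,72). Scene (right): the scraper hangs close to the post. I'll release it.

Emit:
{"method": "apply_moves", "body": {
  "steps": [
    {"tx":0,"ty":0,"tz":0,"rx":0,"ry":0,"rz":0},
    {"tx":0,"ty":0,"tz":0,"rx":0,"ry":0,"rz":0},
    {"tx":0,"ty":0,"tz":0,"rx":0,"ry":0,"rz":0},
    {"tx":0,"ty":0,"tz":0,"rx":0,"ry":0,"rz":0},
    {"tx":0,"ty":0,"tz":0,"rx":0,"ry":0,"rz":0},
    {"tx":0,"ty":0,"tz":0,"rx":0,"ry":0,"rz":0},
    {"tx":0,"ty":0,"tz":0,"rx":0,"ry":0,"rz":0},
    {"tx":0,"ty":0,"tz":0,"rx":0,"ry":0,"rz":0}
  ],
  "jaw": 0
}}

```text
time: 31.28
ee_pos: [0.599, -0.1943, 0.1488]
eef_rot: [-2.34, -0.228, -1.896]
ft_force: [-0.2, -0.7, -0.1]
width: 0.978
gripper_force: 0.0
```

```bash
cat > back.py <<'E'
from nxt import *
P=fit(); q=env.read_state()["joints"]; p,r=now(); print(q.round(2))
for d,ph in ((.02,12),(.04,14),(.06,18),(.08,22),(.10,27)):
    pt=p-d*f+np.array([0,0,.02*d/.1]); rt=grip_R(YAW,ph,-1); q,e=ik(pt,rt,P,q); print(q.round(2),round(e,4))
p,r=rows(p,r,p-.04*f,grip_R(YAW,14,-1),4,1,1); rows(p,r,p-.06*f+[0,0,.02],grip_R(YAW,27,-1),6,1,1)
E
python3 back.py
```

```text
[-0.99  0.1   2.33  1.73  1.16 -0.85]
[-1.04  0.05  2.36  1.69  1.19 -0.83] 0.0
[-1.09 -0.03  2.4   1.61  1.19 -0.77] 0.0
[-1.12 -0.15  2.42  1.49  1.17 -0.65] 0.0
[-1.16 -0.26  2.44  1.37  1.18 -0.53] 0.0
[-1.18 -0.37  2.45  1.23  1.18 -0.39] 0.0
[{"tx": -0.2, "ty": -0, "tz": -1, "rx": -0.1, "ry": -0.5, "rz": 0}, {"tx": -0.2, "ty": -0, "tz": -1, "rx": -0.1, "ry": -0.5, "rz": 0.1}, {"tx": -0.2, "ty": -0, "tz": -0.9, "rx": -0, "ry": -0.5, "rz": -0}, {"tx": -0.3, "ty": -0, "tz": -1, "rx": -0.1, "ry": -0.5, "rz": 0}]
[{"tx": 0.1, "ty": -0, "tz": -1.1, "rx": -0, "ry": -2.2, "rz": 0}, {"tx": 0, "ty": -0, "tz": -1, "rx": -0, "ry": -2.1, "rz": 0}, {"tx": 0, "ty": -0, "tz": -1.1, "rx": -0, "ry": -2.2, "rz": 0}, {"tx": -0, "ty": -0, "tz": -1, "rx": -0, "ry": -2.2, "rz": 0}, {"tx": -0.1, "ty": -0, "tz": -1.1, "rx": -0, "ry": -2.2, "rz": 0}, {"tx": -0.1, "ty": -0, "tz": -1, "rx": -0, "ry": -2.1, "rz": 0}]
```

Emit:
{"method": "apply_moves", "body": {
  "steps": [
    {"tx":-0.2,"ty":0,"tz":-1,"rx":0,"ry":-0.5,"rz":0},
    {"tx":-0.2,"ty":0,"tz":-1,"rx":0,"ry":-0.5,"rz":0},
    {"tx":-0.2,"ty":0,"tz":-1,"rx":0,"ry":-0.5,"rz":0},
    {"tx":-0.3,"ty":0,"tz":-1,"rx":0,"ry":-0.5,"rz":0},
    {"tx":0.1,"ty":0,"tz":-1,"rx":0,"ry":-2,"rz":0},
    {"tx":0,"ty":0,"tz":-1,"rx":0,"ry":-2,"rz":0},
    {"tx":0,"ty":0,"tz":-1,"rx":0,"ry":-2,"rz":0},
    {"tx":0,"ty":0,"tz":-1,"rx":0,"ry":-2,"rz":0}
  ]
}}

```text
time: 32.28
ee_pos: [0.5206, -0.2098, 0.1614]
eef_rot: [-2.509, -0.244, -1.69]
ft_force: [0.5, 0.3, -0.5]
width: 0.995
gripper_force: 0.0
```

Emit:
{"method": "apply_moves", "body": {
  "steps": [
    {"tx":0,"ty":0,"tz":0,"rx":0,"ry":0,"rz":0},
    {"tx":0,"ty":0,"tz":0,"rx":0,"ry":0,"rz":0},
    {"tx":0,"ty":0,"tz":0,"rx":0,"ry":0,"rz":0},
    {"tx":0,"ty":0,"tz":0,"rx":0,"ry":0,"rz":0},
    {"tx":0,"ty":0,"tz":0,"rx":0,"ry":0,"rz":0},
    {"tx":0,"ty":0,"tz":0,"rx":0,"ry":0,"rz":0},
    {"tx":0,"ty":0,"tz":0,"rx":0,"ry":0,"rz":0},
    {"tx":0,"ty":0,"tz":0,"rx":0,"ry":0,"rz":0}
  ]
}}

```text
time: 33.28
ee_pos: [0.5215, -0.2095, 0.1615]
eef_rot: [-2.506, -0.244, -1.692]
ft_force: [-0.2, 0.5, -0.9]
width: 1.002
gripper_force: 0.0
```

```bash
cat > chk.py <<'E'
from nxt import *
from workcell import eyes
S=bend+.012*f-.008*u
for k in range(2):
    c=eyes.camera("wrist"); h=cv2.cvtColor(c["img"],cv2.COLOR_RGB2HSV); m=((h[...,0]>105)&(h[...,0]<130)&(h[...,1]>120)); m[:, :200]=0;m[:,430:]=0
    n,lab,st,ce=cv2.connectedComponentsWithStats(m.astype(np.uint8)); i=1+st[1:,4].argmax(); print("blue",st[i],"centroid",ce[i].round(1))
print("pred eye seat",proj(c,S),"pred ring top/bottom",proj(c,S+.02*u)[1],proj(c,S-.02*u)[1],"L/R",proj(c,S+.02*lat)[0],proj(c,S-.02*lat)[0],"handle end(blade joint)",proj(c,S-.104*u))
m=lab==i
for y in range(st[i][1],st[i][1]+st[i][3],12): x=np.nonzero(m[y])[0]; print(y,x.min(),x.max(),end="; ")
s=env.read_state(); print(s["time"],s["ft_force"].round(1))
for n in ("top",):
    c=eyes.camera(n); t=load("top0"); d=np.abs(c["img"].astype(int)-t["img"]).sum(2)
    for nm,(u0,v0) in {"jar":(321,178),"lid":(502,263),"refr":(161,297)}.items(): print(nm,d[v0-22:v0+22,u0-22:u0+22].mean().round(1))
E
python3 chk.py
```

```text
blue [ 283   75   66  178 4984] centroid [315.1 159. ]
blue [ 283   75   66  178 4980] centroid [315.1 159. ]
pred eye seat [318.29115672 112.06778733] pred ring top/bottom 76.0404900967896 144.33136548750167 L/R 284.18350287897067 352.42973704695123 handle end(blade joint) [317.78137071 249.65415554]
75 304 325; 87 290 341; 99 284 347; 111 283 348; 123 286 345; 135 296 336; 147 301 329; 159 301 328; 171 302 328; 183 302 327; 195 302 327; 207 302 327; 219 302 326; 231 303 326; 243 303 325; 33.375 [ 0.1  0.1 -0.6]
jar 4.5
lid 4.6
refr 5.1
```

The eye is at the seat (ring at rows 75-143, predicted 76-144), the handle is plumb and at rest, and the other things have not moved. I'm handing it in.

```bash
python3 -c "
from workcell import finish_job
print(finish_job())"
```

```text
the job is handed in; nothing more can be done
None
```

I laid the scraper flat on the bench, re-gripped it by the handle and hung it by its eye on the level part of the peg; it was plumb and at rest, with the jar, refractometer and lid unmoved, when I handed the job in at about 33 s (no verdict was returned).

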